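Hang the second pipe bracket on the mounting board

TASK

Take the loose pipe bracket out of the steel pigeonhole by the plate that sticks out, turning it so that its arm comes through the opening instead of forcing it against the lips. Stand it on the clear patch of the bench, let go and take it again by its arm, then hang it on the free pair of screws on the upright board, like the bracket already there: keyholes over the screw heads, then down until it is fully home. Leave the brass nipple and the solder spool in front of the board where they are.

Things in the scene. Friction and masses are not known exactly. Their poses are not given: they have to be found in the camera images.
- bracket_plate (a point): Loose bracket to hang: bare 4 mm aluminium sheet, 160 g, an L seen from above, standing on its lower edges. Point: centre of its keyhole plate (half-way up, mid thickness). Plate: 100 mm along y, 70 in z; x is through it (towards the board when hung), z up. In the rack x points to the rack's -y, y into the rack; 68 to 80 mm stick out, the end with the arm is inside.
- bracket_keys (a point): Middle between the two keyholes of the plate, same axes; they lie at y = -30 and +30 mm. Each is a 20 mm round hole centred on this height (7 mm below bracket_plate), opening upwards into a 10 mm wide slot, whose closed upper end is 22 mm above this height. The slots' ends rest on the screw necks when hung.
- bracket_arm (a point): The bracket's arm, the other leg of the L: 4 mm thick, 70 high, at the plate's +y end (mid thickness y = +48 mm), reaching 70 mm from the plate's middle along -x. Point: on the arm half-way up, 30 mm in x from the plate's middle: here, between plate and the pipe saddle in its top edge (41 to 63 mm from there), it can be pinched from above. Axes as bracket_plate.
- bracket_nose (a point): Free end of the arm, 70 mm in x from the plate's mid thickness, 10 mm higher than bracket_plate. Same axes. To come out of the rack the bracket turns clockwise (seen from above) by a right angle about its bend in the opening while it is pulled: the plate swings to the front of the left lip, the arm swings round to point straight in and follows out.
- rack: Grey sheet-steel pigeonhole with roof, fixed, 95 mm deep, 125 wide, 88 high. Origin: on the bench at the front face, under the middle of the opening; x points into it, y left, z up. Lips with rolled edges (x = 0 to 6 mm) leave an opening y = -21 to +21 mm, z = 0 to 85. Inside: x to 92 mm, y = -34 to +85 (no floor: it stands on the bench). The arm is along +y behind the left lip.
- screws: Free pair of screws on the board, fixed. Origin: on the board's face midway between them, 91.5 mm above the bench; x into the board, y left, z up. At y = -30 and +30 mm: neck 7 mm thick, 6 long, head 14 mm wide, 4 thick. Bracket hung home: axes parallel, bracket_plate at x = -2 to -4, y = 0 (play 1.5), z = -11.5 mm. Heads pass the round holes at z = +7 mm: it then goes down 18.5 mm.
- board: Upright plywood board on steel feet, fixed, 262 mm wide, 130 high, 15 thick. Origin: bottom middle of its front face; x points into it, y to the left, z up. It has two places, 66 mm left and 66 mm right of its middle: one has the free screws, in the other a bracket hangs already. A vice 182 mm high stands on the bench between it and the robot, 105 mm or more from its face.
- hung_bracket: The like bracket that hangs already, fixed. Origin: on the board's face at the middle of its plate's lower edge, 45 mm above the bench; axes as board. Its arm stands out 72 mm from the board at y = +48 mm.
- clear_spot (a point): Point on the bench top in the middle of a bare patch, 150 x 150 mm, to stand the bracket on. 115 mm to its left is a case 104 mm high, 105 mm to its right a vice 182 mm high. The case's open lid stands upright along the case's far side, 0.4 m above the bench, so cross it high or pass in front of it.
- nipple: Loose brass hex nipple, 32x36x38 mm, standing on the bench before the board; origin under its middle. Leave it.
- copper_tee: Copper tee, 50x68x39 mm, on the bench before the board, fixed, a bystander; origin under its middle.
- solder_spool: Loose spool of solder, 76x72x44 mm, on the bench before the board; origin under its middle. Leave it.

How it is judged:
By the outcome, as a careful person would: the job done as asked, in the order asked, and still so for the second after the job is handed in, with the robot touching nothing.
It also fails if it takes over 66 s, if anything falls off the work surface, if the arm or the gripper's body presses on something with over 40 N, if the wrist force passes 120 N, or if a joint passes its speed limit or range.

ROBOT

A 6-joint arm with a two-finger parallel gripper is mounted at the origin on a cart in front of the work surface, level with it; the furniture and walls round the work are solid. World frame = base frame: x ahead of the robot, y to its left, z up, the work surface at z = 0. Lengths are in mm, angles in rad, forces in N, time in s.
With the tool pointing down it reaches from about 275 to 725 mm from the base axis. Payload 15.9 kg.
Tool frame: the origin (TCP) lies midway between the tips of the shut fingers; the grasp point (between the pads) lies bot.hold_point_z behind it (bot.hold_point_z is the distance from the TCP to the grasp point, in mm); y points along the fingers, x is the direction in which the jaws open and shut, and the axes are right-handed (so a half turn about y gives the same grasp; the last joint's range is limited). The gripper opens to 85 mm and grips with 20 to 120 N. Pads are 22 mm wide; open, the fingers measure 114 mm over their backs; the gripper's body (76 mm by 85 mm) begins 54 mm behind the grasp point. The pads swing forward as they close: fully open they stand 13 mm farther back than shut.
Start: joints at [1.221, 0.213, -0.034, 1.323, 0, 1.571], TCP at [171.348, 469.708, 231.306] pointing down, gripper open.
Joint ranges: [-2.98, 2.98], [-0.74, 1.72], [-1.14, 1.35], [-2.1, 2.04], [-1.57, 1.44], [-3.14, 3.14]. Speed limits (rad/s): [1.89, 1.89, 2.39, 2.57, 3.14, 3.14].

INTERFACE

Orientations are given as a unit quaternion [x, y, z, w].
In Python, from workcell import monitor, eyes, order, bot gives the robot as it stands.
- The arm moves only by the tool play_rows, never from a script. Its argument "steps" is a list of rows, each an object of numbers: "x", "y", "z": the shift along the tool's x, y, z in m; "turn": the turn about the tool's y in degrees. A call has exactly 8 rows; each row is the pose to reach, as a shift and turn from the pose commanded when the call began, along the tool's axes at that moment; what a row does not reach only later rows make up. A row lasts 1/8 s, in which the tool goes at most 62.5 mm and 10.7 degrees, less where a joint would pass 70% of its speed; a pose out of reach is approached as far as the arm can. A call with a gripper value outside its range is refused whole. "grip" is the opening, from 0 (shut) to 1 (fully open), set as the call begins (left out, the last holds). The fingers move at their own pace and stop on an object; "force" is the grip in N (left out, the last holds). Time passes only in rows, so rows that repeat a pose let the fingers close, or fill a call up. It gives the time, the measured TCP pose, the force and the opening at its end, in the units of the state.
- monitor.observe(): the state, without advancing time (a new reading comes with each control period).
- eyes.camera(name): name is "side" or "top" or "wrist"; returns a dict with "image" (400x640x3 uint8, red, green, blue), "camera_matrix" (3x3 intrinsics, pixels), "R" (3x3) and "t" (3): a world point X has camera coordinates R X + t; the wrist camera has in their place "mount" (4x4, takes a point from camera to tool coordinates, whose origin is the TCP and whose axes are the tool frame's). Camera axes: x right, y down, z forward; pixel columns grow to the right and rows downward; lengths in mm; the calibration is good to about 2 mm. A picture is of the moment at which its call begins: read the wrist's pose just before it. There is no depth.
- order.hand_in(): hands the job in, once; it reports no verdict.
The state is a dict: "time_s": time; "joints": joint angles; "qd": joint speeds; "effort": joint torques, N m; "tool_pos": TCP position; "tool_rot": TCP orientation; "wrist_force": force on the tool from outside, world axes, zero at the start; "moment": the same for the moment, N m; "gripper_width": finger opening in mm.
Only numpy, scipy, OpenCV 4.12 (cv2) and the standard library are available. Lean on these libraries where they do the work, as an engineer would, in place of code of your own. Each camera call takes 0.05 s, during which the arm holds its last target.

## Working session

There is one attempt and no reset: what is moved stays moved. The work goes in short steps, Python scripts to look and compute and a tool call to move; the robot and the scene stay as the last step left them, time stands still between calls to the robot, and variables do not carry over. Pictures are saved under pics/ and viewed, and the job is handed in when it is done.

Besides the shell and the picture viewer there is one more tool, called after "Request:" as name([rows], argument=value, ...), one row to a line, values as JSON. play_rows: Moves the arm, as the interface text tells. Its arguments: {"type":"object","properties":{"steps":{"type":"array"},"grip":{"type":"number"},"force":{"type":"number"}},"required":["steps"]}

```bash
ls; mkdir -p pics; python3 - <<'E'
from workcell import monitor, eyes, order, bot
import cv2
print(monitor.observe()); print(bot.hold_point_z, [a for a in dir(bot) if a[0]!='_'])
for n in ("side","top","wrist"):
    c=eyes.camera(n); cv2.imwrite(f"pics/{n}0.png",c["image"][:,:,::-1]); print(n,{k:v for k,v in c.items() if k!='image'})
E
```

```text
pics
{'time_s': 0.0, 'joints': array([ 1.22098819e+00,  2.13333348e-01, -3.50402964e-02,  1.32353707e+00,
       -3.05493225e-06,  1.57082804e+00]), 'qd': array([ 6.40308754e-05, -2.01541287e-04, -3.32429316e-04, -1.21153216e-03,
       -1.05743618e-03, -2.19787965e-03]), 'effort': array([ 2.94176949e-03, -6.86169362e+01,  4.87123775e+01,  1.76852831e-02,
        3.34219822e-04,  1.79035862e-05]), 'tool_pos': array([171.2400993 , 469.39109199, 230.83503771]), 'tool_rot': array([ 0.57961155,  0.40503333, -0.40567774, -0.57915803]), 'wrist_force': array([-0.88961515, -0.32727243, -0.20432035]), 'moment': array([-0.01646817,  0.0039364 ,  0.04095168]), 'gripper_width': 85.16204621818343}
18.700000000000003 ['IKError', 'hold_point_z']
side {'camera_matrix': array([[449.26710189,   0.        , 319.1890636 ],
       [  0.        , 449.26710189, 206.96675677],
       [  0.        ,   0.        ,   1.        ]]), 'R': array([[ 0.53191045, -0.8467842 ,  0.00527159],
       [-0.56322924, -0.35842932, -0.7445141 ],
       [ 0.63233227,  0.39304572, -0.66758592]]), 't': array([-439.14632643,  36
[... 245 characters left out ...]
-0.00161191],
       [-0.98504774, -0.02215887, -0.17085063],
       [ 0.1707704 ,  0.0054779 , -0.98529562]]), 't': array([-162.13339092,  585.90699334,  848.91239447])}
wrist {'camera_matrix': array([[312.33539661,   0.        , 323.9642008 ],
       [  0.        , 312.33539661, 197.88925293],
       [  0.        ,   0.        ,   1.        ]]), 'mount': array([[ 9.99999738e-01,  5.86659188e-04,  4.23534582e-04,
         4.59524321e-01],
       [-2.15000617e-04, -3.17987664e-01,  9.48094826e-01,
        -1.43241550e+02],
       [ 6.90887313e-04, -9.48094669e-01, -3.17987454e-01,
         8.18415496e+01],
       [ 0.00000000e+00,  0.00000000e+00,  0.00000000e+00,
         1.00000000e+00]])}
```

View pics/side0.png

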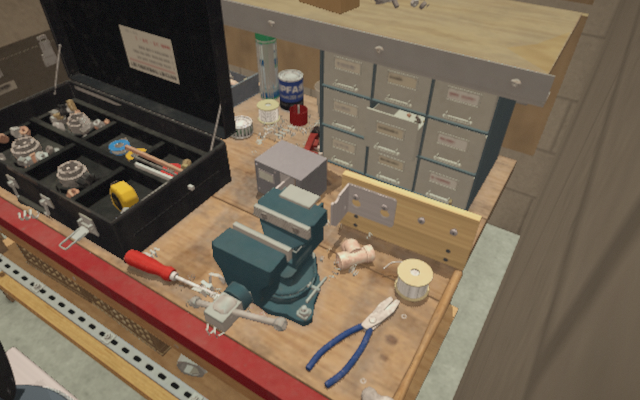

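View pics/top0.png

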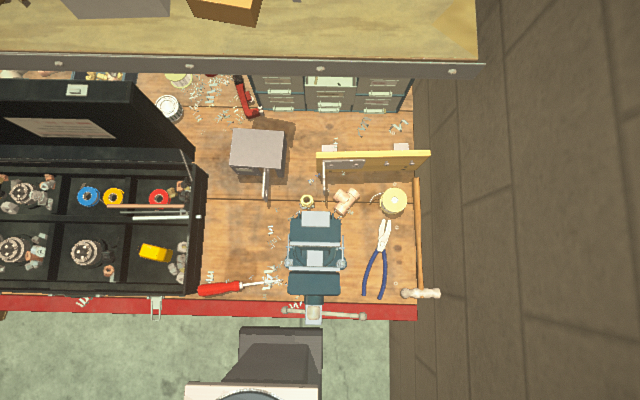

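View pics/wrist0.png

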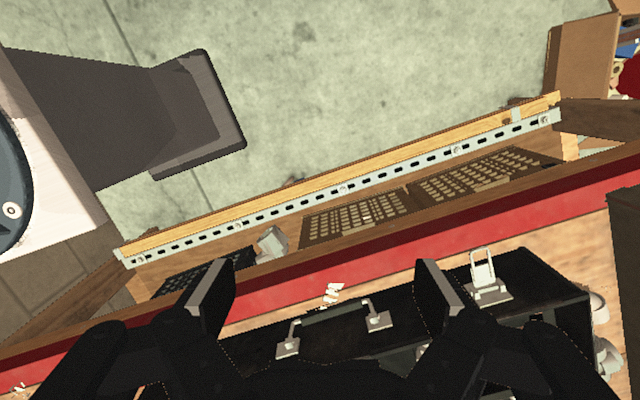

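```bash
cat > h.py <<'E'
from workcell import monitor, eyes, order, bot
import cv2, numpy as np
from scipy.spatial.transform import Rotation as Rn
def crop(img,x0,y0,x1,y1,f,name):
    c=img[y0:y1,x0:x1]; c=cv2.resize(c,None,fx=f,fy=f,interpolation=cv2.INTER_CUBIC); cv2.imwrite("pics/"+name+".png",c[:,:,::-1])
def cam(n):
    s=monitor.observe(); c=eyes.camera(n)
    if n=="wrist":
        M=c["mount"]; Rt=Rn.from_quat(s["tool_rot"]).as_matrix()
        Rwc=Rt@M[:3,:3]; C=Rt@M[:3,3]+s["tool_pos"]
        c["R"]=Rwc.T; c["t"]=-Rwc.T@C
    c["P"]=(c["camera_matrix"],c["R"],c["t"]); return c
def proj(c,X):
    K,R,t=c["P"] if isinstance(c,dict) else c
    p=K@(R@np.array(X,float)+t); return p[:2]/p[2]
def ray(c,u,v):
    K,R,t=c["P"] if isinstance(c,dict) else c
    d=R.T@np.linalg.solve(K,[u,v,1]); return -R.T@t, d/np.linalg.norm(d)
def onz(c,u,v,z):
    C,d=ray(c,u,v); return C+d*(z-C[2])/d[2]
def tri(*obs):
    A=np.zeros((3,3));b=np.zeros(3)
    for c,u,v in obs:
        C,d=ray(c,u,v);Q=np.eye(3)-np.outer(d,d);A+=Q;b+=Q@C
    X=np.linalg.solve(A,b); return X
E
python3 - <<'E'
from h import *
import pickle
s=cam("side");t=cam("top")
pickle.dump({"side":s["P"],"top":t["P"]},open("P.pkl","wb"))
crop(s["image"],235,130,485,310,3.2,"s1"); crop(t["image"],190,110,440,290,3.2,"t1")
E
```

```text
(no output)
```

View pics/s1.png

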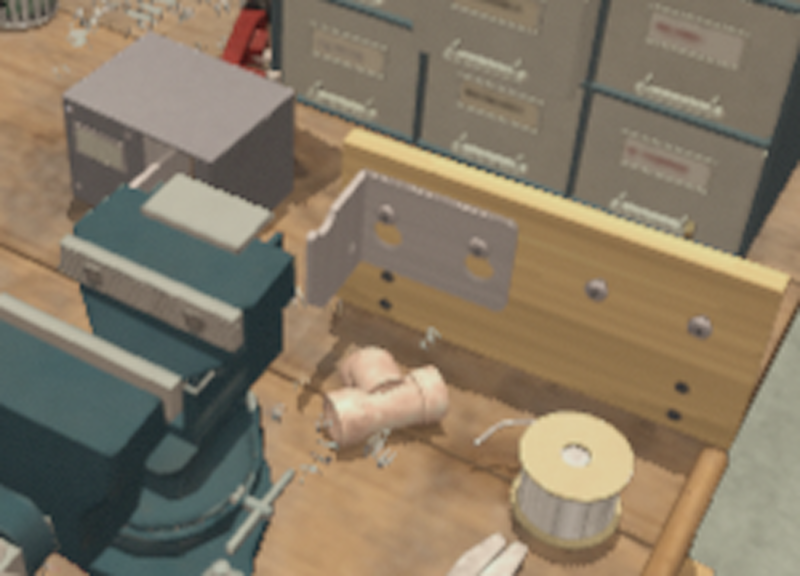

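View pics/t1.png

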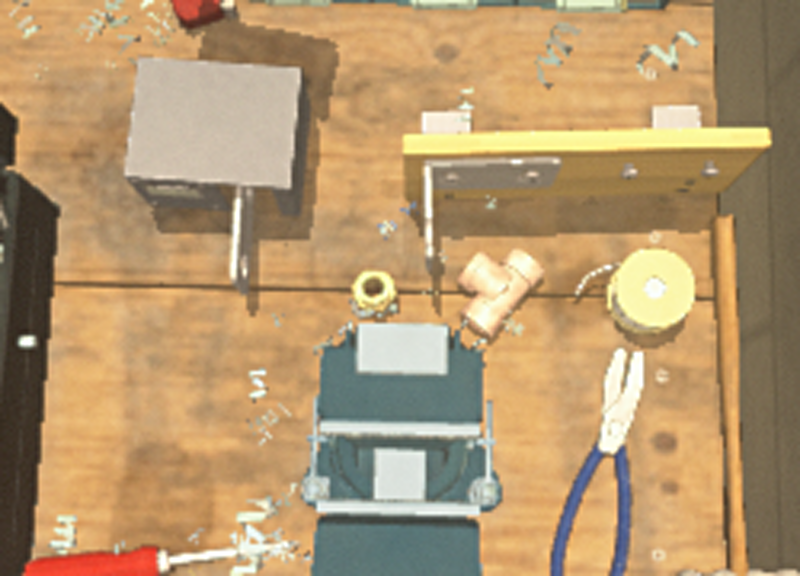

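```bash
cat >> h.py <<'E'
import pickle
try: PP=pickle.load(open("P.pkl","rb")); S,T=PP["side"],PP["top"]
except Exception: pass
def sc(x,y): return (S,235+(x+.5)/3.2-.5,130+(y+.5)/3.2-.5)
def tc(x,y): return (T,190+(x+.5)/3.2-.5,110+(y+.5)/3.2-.5)
E
python3 - <<'E'
from h import *
np.set_printoptions(precision=1,suppress=True)
print("cams",-S[1].T@S[2],-T[1].T@T[2])
print("screwL",tri(sc(597,290),tc(630,171)),"R",tri(sc(699,327),tc(711,170)))
print("hung screws",tri(sc(386,213),tc(452,178)),tri(sc(478,246),tc(530,176)))
for n,a,b in [("rackFL",(65,97),(127,177)),("rackFR",(211,160),(290,188)),("BL",(155,35),(140,58)),("BR",(294,93),(301,68)),("boardTL front",(343,147),(404,152)),("boardTR front",(783,290),(770,148))]:
    print(n,tri(sc(*a),tc(*b)),onz(*tc(*b),88))
print("plate outer top", onz(*tc(236,275),70),"entry",onz(*tc(238,190),70))
print("nipple",onz(*tc(374,288),38),"spool",onz(*tc(654,289),44),"tee",onz(*tc(500,290),35))
print("vice far jaw",onz(*tc(355,325),182),onz(*tc(448,325),182),"left", onz(*tc(318,350),182),"spotcase",onz(*tc(45,400),104))
E
```

```text
cams [  79.6 -464.6  652. ] [ 435.9 -153.8  936.3]
screwL [ 681.  -310.6   90.8] R [ 682.5 -370.2   92. ]
hung screws [ 672.  -178.4   93.8] [ 675.6 -236.9   92.6]
rackFL [670.1  64.6  85.3] [669.5  63.8  88. ]
rackFR [663.1 -58.1  88.8] [663.8 -58.5  88. ]
BL [766.   60.7  82.3] [763.3  59.8  88. ]
BR [758.7 -61.6  84. ] [758.  -63.1  88. ]
boardTL front [ 682.3 -142.2  121.9] [ 693.5 -142.9   88. ]
boardTR front [ 688.9 -403.7  131.7] [ 702.8 -417.5   88. ]
plate outer top [600.2 -18.5  70. ] entry [666.1 -16.9  70. ]
nipple [ 598.4 -121.5   38. ] spool [ 601.4 -338.2   44. ] tee [ 599.5 -219.8   35. ]
vice far jaw [ 547.6 -115.   182. ] [ 549.  -175.5  182. ] left [530.7 -91.5 182. ] spotcase [500.4 107.5 104. ]
```

```bash
python3 - <<'E'
from h import *
np.set_printoptions(precision=3,suppress=True)
s=monitor.observe(); print(s["time_s"]);print(Rn.from_quat(s["tool_rot"]).as_matrix()); 
a=onz(*tc(404,152),130);b=onz(*tc(770,148),130);print("board top front",a,b,np.degrees(np.arctan2(-(a-b)[0],(a-b)[1])),(a+b)/2)
a=onz(*tc(404,136),130);b=onz(*tc(770,130),130);print("board top back",a,b,np.degrees(np.arctan2(-(a-b)[0],(a-b)[1])))
print("spot", onz(*tc(190,400),0))
for p in [(235,187),(239,187),(232,275),(238,277),(243,185)]: print(p,onz(*tc(*p),70))
t=cam("top"); s=cam("side")
crop(t["image"],240,150,300,210,12,"t2");crop(s["image"],245,140,325,200,10,"s2")
crop(t["image"],310,140,440,210,6,"t3")
E
```

```text
0.25
[[ 0.343 -0.    -0.939]
 [ 0.939 -0.     0.343]
 [-0.001 -1.    -0.   ]]
board top front [ 680.776 -143.449  130.   ] [ 689.552 -404.415  130.   ] 1.9260768761596139 [ 685.164 -273.932  130.   ]
board top back [ 692.639 -143.17   130.   ] [ 702.927 -404.814  130.   ] 2.251769213831026
spot [511.075  24.26    0.   ]
(235, 187) [668.454 -14.49   70.   ]
(239, 187) [668.522 -17.54   70.   ]
(232, 275) [600.127 -15.519  70.   ]
(238, 277) [598.698 -20.108  70.   ]
(243, 185) [670.163 -20.517  70.   ]
```

View pics/t2.png

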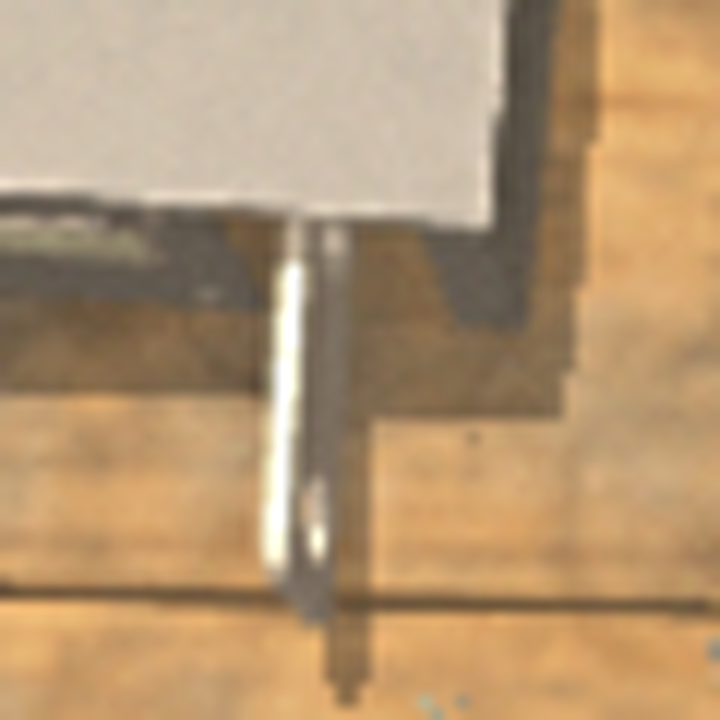

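View pics/s2.png

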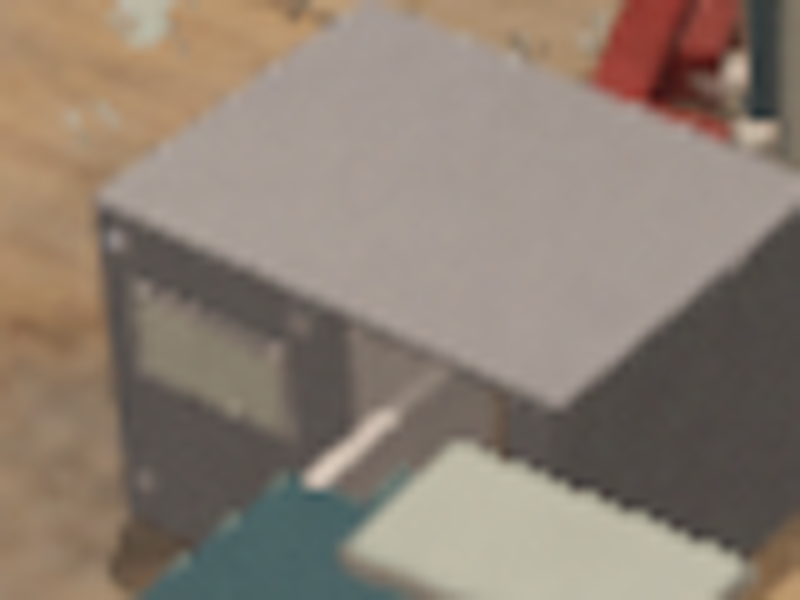

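View pics/t3.png

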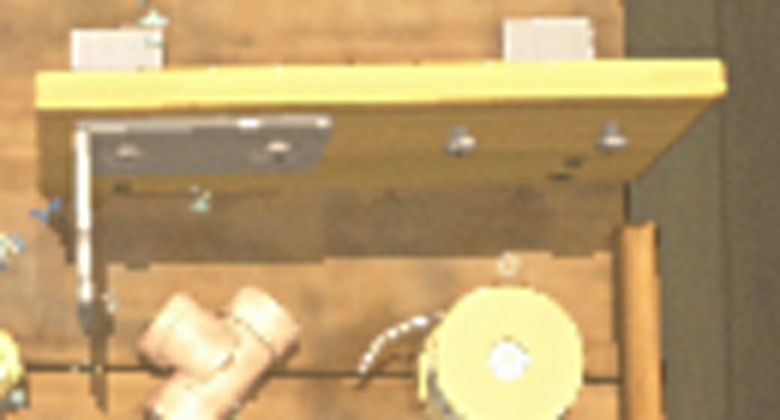

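Request:
play_rows([
  {"x":-0.03,"y":-0.005,"z":-0.034,"turn":-2},
  {"x":-0.069,"y":-0.01,"z":-0.079,"turn":-4},
  {"x":-0.108,"y":-0.015,"z":-0.124,"turn":-6},
  {"x":-0.147,"y":-0.02,"z":-0.169,"turn":-8},
  {"x":-0.186,"y":-0.025,"z":-0.214,"turn":-10},
  {"x":-0.225,"y":-0.029,"z":-0.259,"turn":-12},
  {"x":-0.264,"y":-0.029,"z":-0.304,"turn":-15},
  {"x":-0.303,"y":-0.029,"z":-0.349,"turn":-17},
], grip=1)

```text
time_s: 1.35
tool_pos: [396.0, 63.5, 260.6]
tool_rot: [0.513, 0.487, -0.487, -0.513]
wrist_force: [2.0, 1.6, -0.6]
gripper_width: 85.2
```

```bash
cat >> h.py <<'E'
def st():
    s=monitor.observe(); R=Rn.from_quat(s["tool_rot"]).as_matrix()
    phi=np.degrees(np.arctan2(R[1,0],R[0,0])); return s,R,phi
def go(target,phi_t=None):
    """shift in m / turn in deg along present measured tool axes to world target"""
    s,R,phi=st(); d=R.T@(np.array(target,float)-s["tool_pos"])/1000
    print("t",round(s["time_s"],2),"pos",s["tool_pos"].round(1),"phi",phi.round(1),"j",s["joints"].round(2),"F",s["wrist_force"].round(1),"w",round(s["gripper_width"],1))
    tn=0 if phi_t is None else (phi-phi_t+180)%360-180
    print("shift",d.round(4),"turn",round(tn,1))
E
python3 -c "
from h import *
go((540,-18,250),87)"
```

```text
t 1.35 pos [396.   63.5 260.6] phi 87.0 j [ 0.16  0.   -0.2   1.37  0.    0.21] F [ 2.   1.6 -0.6] w 85.2
shift [-0.074   0.0107 -0.148 ] turn 0.0
```

Request:
play_rows([
  {"x":-0.015,"y":0.005,"z":-0.03},
  {"x":-0.035,"y":0.015,"z":-0.07},
  {"x":-0.055,"y":0.03,"z":-0.11},
  {"x":-0.07,"y":0.045,"z":-0.14},
  {"x":-0.075,"y":0.055,"z":-0.155},
  {"x":-0.075,"y":0.06,"z":-0.165},
  {"x":-0.075,"y":0.06,"z":-0.165},
  {"x":-0.075,"y":0.06,"z":-0.165},
])

```text
validation failed for argument at $.st...
```

```bash
python3 -c "
from h import *
c=cam('wrist'); cv2.imwrite('pics/w1.png',c['image'][:,:,::-1]); pickle.dump(c['P'],open('W1.pkl','wb'))
go((614,-18,80),87)
print([proj(c,p).round(0) for p in [(600,-18,70),(668,-17,70),(665,-21,0),(665,0,0),(665,-42,0)]])"
```

```text
t 1.4 pos [398.4  58.1 260.2] phi 86.9 j [ 0.15  0.01 -0.19  1.37 -0.    0.2 ] F [-1.5 -3.8 -2.7] w 85.7
shift [-0.064   0.1807 -0.2191] turn -0.1
[array([269., 326.]), array([275., 367.]), array([279., 329.]), array([292., 328.]), array([266., 329.])]
```

View pics/w1.png

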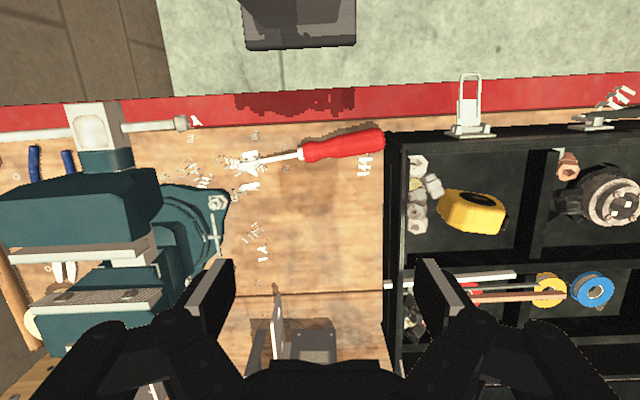

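Request:
play_rows([
  {"x":-0.015,"y":0.005,"z":-0.03,"turn":0},
  {"x":-0.035,"y":0.015,"z":-0.07,"turn":0},
  {"x":-0.055,"y":0.03,"z":-0.11,"turn":0},
  {"x":-0.07,"y":0.045,"z":-0.14,"turn":0},
  {"x":-0.072,"y":0.055,"z":-0.155,"turn":0},
  {"x":-0.072,"y":0.06,"z":-0.16,"turn":0},
  {"x":-0.072,"y":0.06,"z":-0.16,"turn":0},
  {"x":-0.072,"y":0.06,"z":-0.16,"turn":0},
])

```text
time_s: 2.4
tool_pos: [551.0, -14.4, 201.1]
tool_rot: [0.513, 0.487, -0.487, -0.513]
wrist_force: [0.4, -0.1, 0.2]
gripper_width: 85.5
```

```bash
python3 -c "
from h import *
c=cam('wrist'); cv2.imwrite('pics/w2.png',c['image'][:,:,::-1]); pickle.dump(c['P'],open('W1.pkl','wb'))
go((614,-18,80),87)
print([proj(c,p).round(0) for p in [(600,-18,70),(668,-17,70),(665,-21,0),(665,0,0),(665,-42,0)]])"
```

```text
t 2.45 pos [551.  -14.5 201.1] phi 87.0 j [-0.03  0.32  0.04  1.28  0.    0.03] F [-0.2 -0.5 -0.4] w 85.2
shift [-0.0002  0.1212 -0.0629] turn -0.0
[array([322., 236.]), array([327., 295.]), array([323., 259.]), array([340., 258.]), array([306., 260.])]
```

View pics/w2.png

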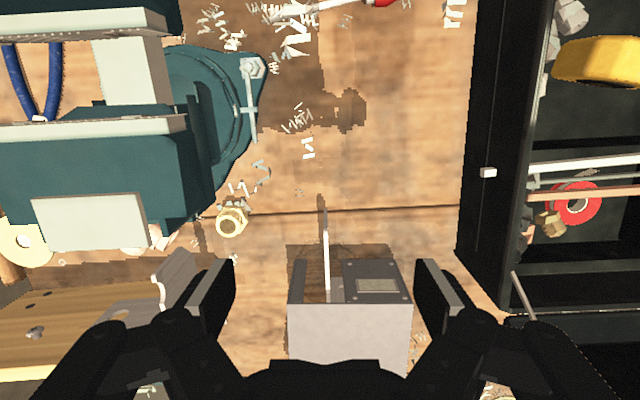

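```bash
python3 -c "
from h import *
c=cv2.imread('pics/w2.png')[:,:,::-1]; crop(c,270,180,430,320,5,'w2c')"
```

```text
(no output)
```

View pics/w2c.png

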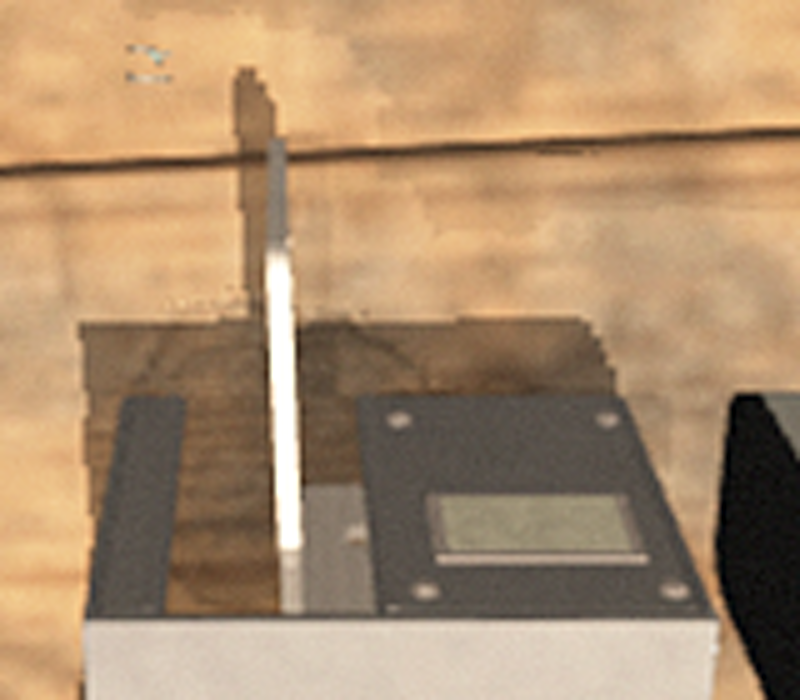

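```bash
python3 -c "
from h import *
np.set_printoptions(precision=1,suppress=True)
W=pickle.load(open('W1.pkl','rb'))
def wc(x,y): return (W,270+(x+.5)/5-.5,180+(y+.5)/5-.5)
def t2(x,y): return (T,240+(x+.5)/12-.5,150+(y+.5)/12-.5)
for n,p,z in [('plate out',(278,252),70),('plate in',(289,548),70),('lipR in',(185,400),0),('lipL in',(358,400),0),('lipR out',(122,398),0),('lipL out',(628,398),0),('roofR',(88,617),88),('roofL',(715,617),88)]:
  print(n,onz(*wc(*p),z))
print('top: plate out',onz(*t2(276,570),70),'in',onz(*t2(295,262),70),'roofR',onz(*t2(493,228),88),'roofL',onz(*tc(127,177),88))
print('tri',tri(wc(278,252),t2(276,570)))
"
```

```text
plate out [594.  -14.9  70. ]
plate in [660.5 -16.   70. ]
lipR in [664.9 -41.4   0. ]
lipL in [667.1   1.6   0. ]
lipR out [663.5 -57.    0. ]
lipL out [670.   68.8   0. ]
roofR [661.7 -55.6  88. ]
roofL [668.   66.7  88. ]
top: plate out [596.6 -16.6  70. ] in [660.3 -17.4  70. ] roofR [663.5 -59.3  88. ] roofL [669.5  63.8  88. ]
tri [598.4 -15.1  60.3]
```

Request:
play_rows([
  {"x":0.001,"y":0.02,"z":-0.03,"turn":-1},
  {"x":0.002,"y":0.045,"z":-0.06,"turn":-2},
  {"x":0.003,"y":0.075,"z":-0.078,"turn":-2},
  {"x":0.003,"y":0.11,"z":-0.082,"turn":-2},
  {"x":0.003,"y":0.14,"z":-0.082,"turn":-2},
  {"x":0.003,"y":0.16,"z":-0.082,"turn":-2},
  {"x":0.003,"y":0.17,"z":-0.082,"turn":-2},
  {"x":0.003,"y":0.17,"z":-0.082,"turn":-2},
])

```text
time_s: 3.45
tool_pos: [633.2, -16.2, 30.5]
tool_rot: [-0.504, -0.495, 0.496, 0.505]
wrist_force: [0.7, -0.8, -0.1]
gripper_width: 85.5
```

```bash
python3 -c "
from h import *
c=cam('wrist'); cv2.imwrite('pics/w3.png',c['image'][:,:,::-1])
go((633,-16,31),89)"
```

```text
t 3.5 pos [633.7 -16.2  31.1] phi 89.0 j [-0.03  0.59  0.    0.99 -0.   -0.01] F [ 0.5 -0.9  0.2] w 85.3
shift [0.0002 0.0001 0.0007] turn -0.0
```

View pics/w3.png

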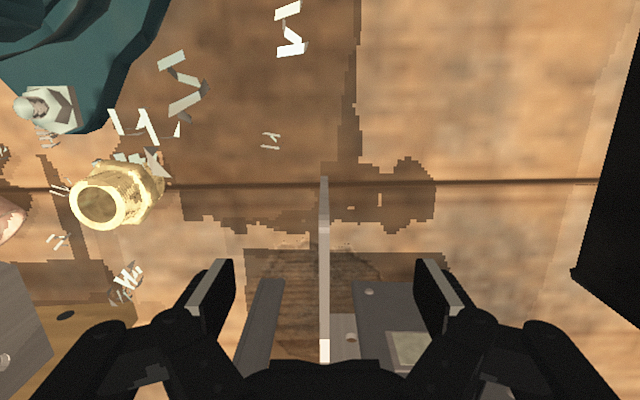

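Request:
play_rows([
  {"x":0,"y":0,"z":0,"turn":0},
  {"x":0,"y":0,"z":0,"turn":0},
  {"x":0,"y":0,"z":0,"turn":0},
  {"x":0,"y":0,"z":0,"turn":0},
  {"x":0,"y":0,"z":0,"turn":0},
  {"x":0,"y":0,"z":0,"turn":0},
  {"x":0,"y":0,"z":0,"turn":0},
  {"x":0,"y":0,"z":0,"turn":0},
], grip=0, force=60)

```text
time_s: 4.5
tool_pos: [633.5, -16.3, 30.5]
tool_rot: [0.505, 0.496, -0.495, -0.504]
wrist_force: [-0.8, -0.3, 5.2]
gripper_width: 3.5
```

```bash
python3 -c "
from h import *
go((633,-16,31),89)
s,R,phi=st()
O=np.array([665.7,-20.6]); a=np.radians(-3)
ex=np.array([np.cos(a),np.sin(a)]); ey=np.array([-np.sin(a),np.cos(a)])
G0=s['tool_pos'][:2]; g=np.array([ex@(G0-O),ey@(G0-O)]); print('G rack',g)
th=-2.1
def Gof(th,xc,yc,p):
  t=np.radians(th); C=np.array([xc,yc]); return C+p*np.array([-np.cos(t),np.sin(t)])-2*np.array([np.sin(t),np.cos(t)])
# plate outer end at world x=595.5 => p = 96-(633.5-595.5)
p=96-(G0[0]-595.5); print('p',p)
t=np.radians(th); C=g-Gof(th,0,0,p); print('C now',C)
z0=s['tool_pos'][2]
for th,xc,yc in [(-2.1,12,4.5),(0,12,4),(8,10.5,4),(15,8,3.5),(22,6,3),(30,3,2),(38,0,1),(45,-3,0),(52,-8,0),(60,-15,0),(68,-22,0),(75,-30,0),(82,-38,0),(90,-45,-2),(90,-95,-4)]:
  w=Gof(th,xc,yc,p); W=O+w[0]*ex+w[1]*ey
  d=R.T@np.array([*(W-G0),0])/1000
  print(th,xc,yc,'world',W.round(1),'x',d[0].round(4),'z',d[2].round(4),'turn',round(th+2.1,1))
"
```

```text
t 4.5 pos [633.5 -16.3  30.5] phi 89.0 j [-0.03  0.59  0.    0.98  0.   -0.01] F [-0.8 -0.3  5.2] w 3.5
shift [ 0.0003 -0.0005  0.0005] turn -0.0
G rack [-32.42942068   2.64121146]
p 58.046746955290814
C now [25.5050543   6.76691633]
-2.1 12 4.5 world [619.8 -17.8] x -0.0018 z 0.0136 turn 0.0
0 12 4 world [619.8 -16.2] x -0.0002 z 0.0136 turn 2.1
8 10.5 4 world [619.  -8.] x 0.008 z 0.0146 turn 10.1
15 8 3.5 world [618.   -1.5] x 0.0145 z 0.0157 turn 17.1
22 6 3 world [618.4   4.8] x 0.0208 z 0.0154 turn 24.1
30 3 2 world [619.   11.2] x 0.0272 z 0.0149 turn 32.1
38 0 1 world [620.6  17. ] x 0.033 z 0.0134 turn 40.1
45 -3 0 world [622.4  21.4] x 0.0374 z 0.0118 turn 47.1
52 -8 0 world [622.8  26.2] x 0.0423 z 0.0114 turn 54.1
60 -15 0 world [622.6  31. ] x 0.0471 z 0.0117 turn 62.1
68 -22 0 world [622.9  34.8] x 0.0509 z 0.0114 turn 70.1
75 -30 0 world [621.7  37.3] x 0.0534 z 0.0127 turn 77.1
82 -38 0 world [620.7  39. ] x 0.0551 z 0.0138 turn 84.1
90 -45 -2 world [621.7  37.8] x 0.0539 z 0.0127 turn 92.1
90 -95 -4 world [571.7  38.4] x 0.0536 z 0.0628 turn 92.1
```

Request:
play_rows([
  {"x":0,"y":-0.003,"z":0.003,"turn":0},
  {"x":-0.001,"y":-0.004,"z":0.008,"turn":0},
  {"x":-0.001,"y":-0.004,"z":0.0125,"turn":0},
  {"x":-0.0005,"y":-0.004,"z":0.0136,"turn":2},
  {"x":0.003,"y":-0.004,"z":0.0139,"turn":5},
  {"x":0.008,"y":-0.004,"z":0.0146,"turn":10},
  {"x":0.0145,"y":-0.004,"z":0.0157,"turn":17},
  {"x":0.0145,"y":-0.004,"z":0.0157,"turn":17},
])

```text
time_s: 5.5
tool_pos: [617.9, -1.2, 34.3]
tool_rot: [-0.572, -0.415, 0.415, 0.572]
wrist_force: [0.3, -0.4, -1.0]
gripper_width: 3.5
```

```bash
python3 -c "
from h import *
go((618,-1.5,34.5),72)
c=cam('wrist'); cv2.imwrite('pics/w4.png',c['image'][:,:,::-1])
"
```

```text
t 5.5 pos [617.9  -1.2  34.3] phi 72.0 j [-0.    0.55 -0.04  0.97  0.    0.31] F [ 0.3 -0.4 -1. ] w 3.5
shift [-0.0003 -0.0002 -0.0002] turn -0.0
```

View pics/w4.png

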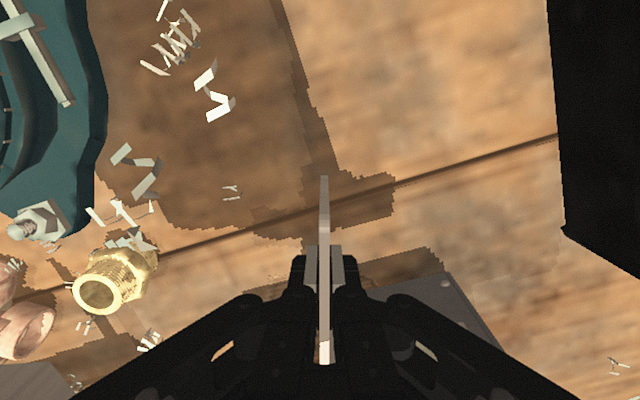

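```bash
cat > sw.py <<'E'
from h import *
s,R,phi=st()
O=np.array([665.7,-20.6]); a=np.radians(-3)
ex=np.array([np.cos(a),np.sin(a)]); ey=np.array([-np.sin(a),np.cos(a)])
G0=s['tool_pos'][:2]
def Gof(th,xc,yc,p=58):
  t=np.radians(th); C=np.array([xc,yc]); return C+p*np.array([-np.cos(t),np.sin(t)])-2*np.array([np.sin(t),np.cos(t)])
import sys
for th,xc,yc in eval(sys.argv[1]):
  w=Gof(th,xc,yc); W=O+w[0]*ex+w[1]*ey
  d=R.T@np.array([*(W-G0),0])/1000
  print(th,xc,yc,'world',W.round(1),'x',d[0].round(4),'z',d[2].round(4),'turn',round(phi-(87-th-.1),1))
E
python3 sw.py "[(22,6,3),(30,3,2),(38,0,1),(45,-3,0),(52,-8,0),(60,-15,0),(68,-22,0)]"
```

```text
22 6 3 world [618.4   4.8] x 0.0061 z 0.0014 turn 7.2
30 3 2 world [619.1  11.2] x 0.0124 z 0.0027 turn 15.2
38 0 1 world [620.7  16.9] x 0.0184 z 0.003 turn 23.2
45 -3 0 world [622.4  21.3] x 0.0231 z 0.0027 turn 30.2
52 -8 0 world [622.8  26.2] x 0.0278 z 0.0038 turn 37.2
60 -15 0 world [622.6  31. ] x 0.0323 z 0.0055 turn 45.2
68 -22 0 world [623.   34.7] x 0.036 z 0.0063 turn 53.2
```

Request:
play_rows([
  {"x":0.006,"y":-0.001,"z":0.0014,"turn":7},
  {"x":0.0124,"y":-0.003,"z":0.0027,"turn":15},
  {"x":0.0184,"y":-0.003,"z":0.003,"turn":23},
  {"x":0.0231,"y":-0.003,"z":0.0027,"turn":30},
  {"x":0.0278,"y":-0.003,"z":0.0038,"turn":37},
  {"x":0.0323,"y":-0.003,"z":0.0055,"turn":45},
  {"x":0.036,"y":-0.003,"z":0.0063,"turn":53},
  {"x":0.036,"y":-0.003,"z":0.0063,"turn":53},
])

```text
time_s: 6.55
tool_pos: [623.1, 34.6, 37.3]
tool_rot: [0.697, 0.117, -0.117, -0.697]
wrist_force: [0.9, 0.1, -1.7]
gripper_width: 2.9
```

```bash
python3 sw.py "[(75,-30,0),(82,-38,0),(90,-45,-2),(90,-65,-3),(90,-85,-4),(90,-105,-4)]"; python3 -c "
from h import *
go((623,34.7,37),19)
t=cam('top');crop(t['image'],200,110,330,210,6,'t4')"
```

```text
75 -30 0 world [621.7  37.3] x -0.0005 z 0.003 turn 7.2
82 -38 0 world [620.7  39. ] x -0.0009 z 0.0049 turn 14.2
90 -45 -2 world [621.7  37.8] x -0.0003 z 0.0035 turn 22.2
90 -65 -3 world [601.7  37.8] x -0.0192 z 0.0101 turn 22.2
90 -85 -4 world [581.6  37.9] x -0.0381 z 0.0167 turn 22.2
90 -105 -4 world [561.7  38.9] x -0.0567 z 0.0242 turn 22.2
t 6.55 pos [623.1  34.6  37.3] phi 19.1 j [ 0.06  0.56 -0.02  0.99 -0.    1.29] F [ 0.9  0.1 -1.7] w 2.9
shift [-0.0001  0.0003  0.0001] turn 0.1
```

View pics/t4.png

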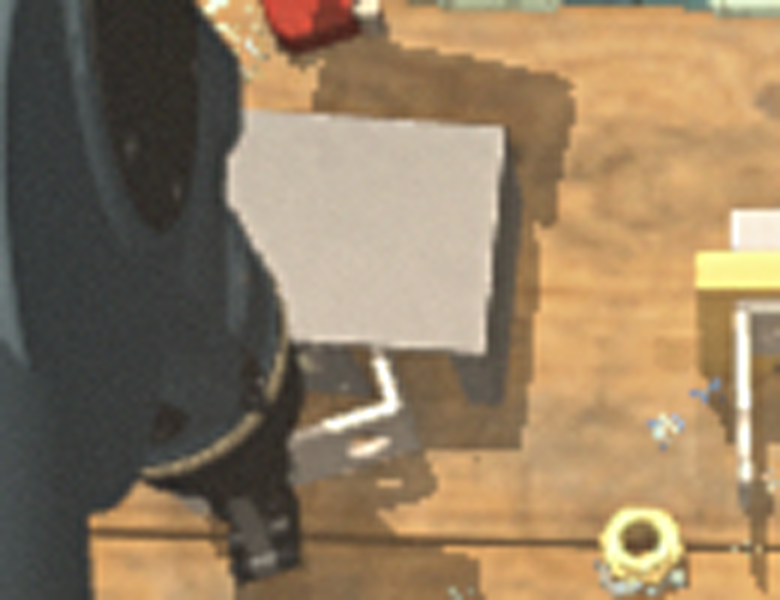

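Request:
play_rows([
  {"x":-0.0005,"y":0,"z":0.003,"turn":7},
  {"x":-0.0009,"y":0,"z":0.0049,"turn":14},
  {"x":-0.0003,"y":0,"z":0.0035,"turn":22},
  {"x":-0.01,"y":0,"z":0.0068,"turn":22},
  {"x":-0.0192,"y":0,"z":0.0101,"turn":22},
  {"x":-0.0381,"y":0,"z":0.0167,"turn":22},
  {"x":-0.0567,"y":0,"z":0.0242,"turn":22},
  {"x":-0.0567,"y":0,"z":0.0242,"turn":22},
])

```text
time_s: 7.6
tool_pos: [560.1, 39.1, 37.5]
tool_rot: [0.707, -0.018, 0.017, -0.707]
wrist_force: [0.7, 0.4, -1.4]
gripper_width: 3.5
```

```bash
python3 -c "
from h import *
go((560,39,37),-3)
t=cam('top');crop(t['image'],190,110,350,310,3.7,'t5')
s=cam('side');crop(s['image'],180,80,340,240,4,'s5')"
```

```text
t 7.6 pos [560.1  39.1  37.5] phi -2.9 j [ 0.07  0.45 -0.21  0.91 -0.    1.69] F [ 0.7  0.4 -1.4] w 3.5
shift [-0.0001  0.0005 -0.0001] turn 0.1
```

View pics/t5.png

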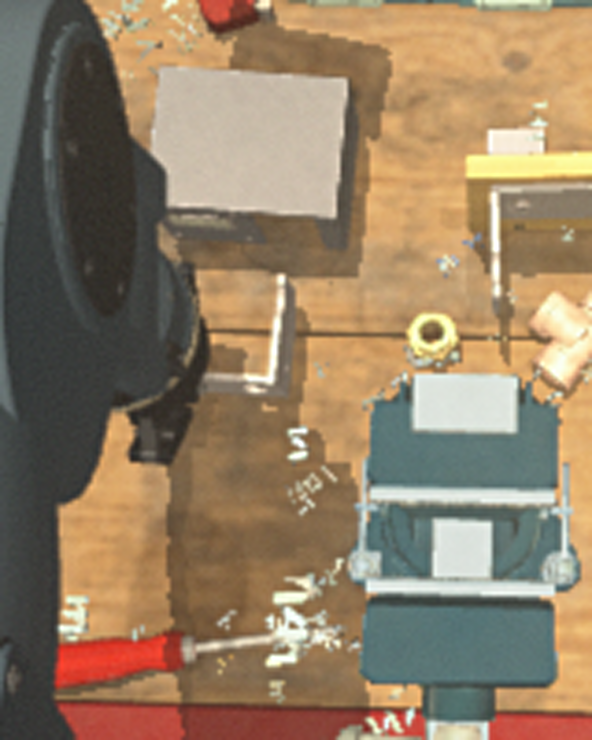

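View pics/s5.png

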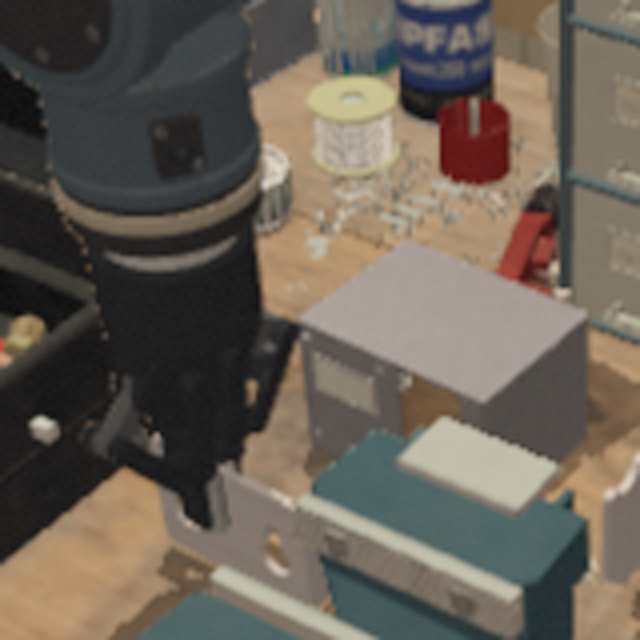

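Request:
play_rows([
  {"x":-0.015,"y":-0.008,"z":-0.004,"turn":-5},
  {"x":-0.032,"y":-0.015,"z":-0.01,"turn":-15},
  {"x":-0.047,"y":-0.015,"z":-0.02,"turn":-25},
  {"x":-0.058,"y":-0.015,"z":-0.032,"turn":-35},
  {"x":-0.064,"y":-0.015,"z":-0.042,"turn":-45},
  {"x":-0.0645,"y":-0.015,"z":-0.05,"turn":-55},
  {"x":-0.0645,"y":-0.015,"z":-0.0523,"turn":-65},
  {"x":-0.0645,"y":-0.015,"z":-0.0523,"turn":-75},
])

```text
time_s: 8.7
tool_pos: [495.2, -10.0, 52.4]
tool_rot: [0.571, 0.417, -0.417, -0.571]
wrist_force: [-0.1, -0.0, -0.5]
gripper_width: 3.6
```

```bash
python3 -c "
from h import *
go((493,-10,31.5),90)"
```

```text
t 8.7 pos [495.2 -10.   52.4] phi 72.3 j [-0.02  0.31 -0.38  0.88 -0.    0.29] F [-0.1 -0.  -0.5] w 3.6
shift [-0.0007  0.0209  0.0021] turn -17.7
```

Request:
play_rows([
  {"x":0,"y":0.002,"z":0,"turn":-9},
  {"x":0,"y":0.008,"z":0,"turn":-18},
  {"x":0,"y":0.013,"z":0,"turn":-18},
  {"x":0,"y":0.017,"z":0,"turn":-18},
  {"x":0,"y":0.019,"z":0,"turn":-18},
  {"x":0,"y":0.02,"z":0,"turn":-18},
  {"x":0,"y":0.0205,"z":0,"turn":-18},
  {"x":0,"y":0.0205,"z":0,"turn":-18},
])

```text
time_s: 9.7
tool_pos: [494.5, -9.7, 31.9]
tool_rot: [0.5, 0.5, -0.5, -0.5]
wrist_force: [-0.0, -0.2, -1.0]
gripper_width: 3.5
```

```bash
python3 -c "
from h import *
go((493,-10,31.5),90)
s=cam('side');crop(s['image'],130,80,340,280,3.7,'s6')
t=cam('top');crop(t['image'],190,110,350,310,3.7,'t6')"
```

```text
t 9.7 pos [494.5  -9.7  31.9] phi 89.9 j [-0.02  0.33 -0.4   0.83 -0.   -0.02] F [-0.  -0.2 -1. ] w 3.5
shift [-0.0003  0.0004  0.0015] turn -0.1
```

View pics/s6.png

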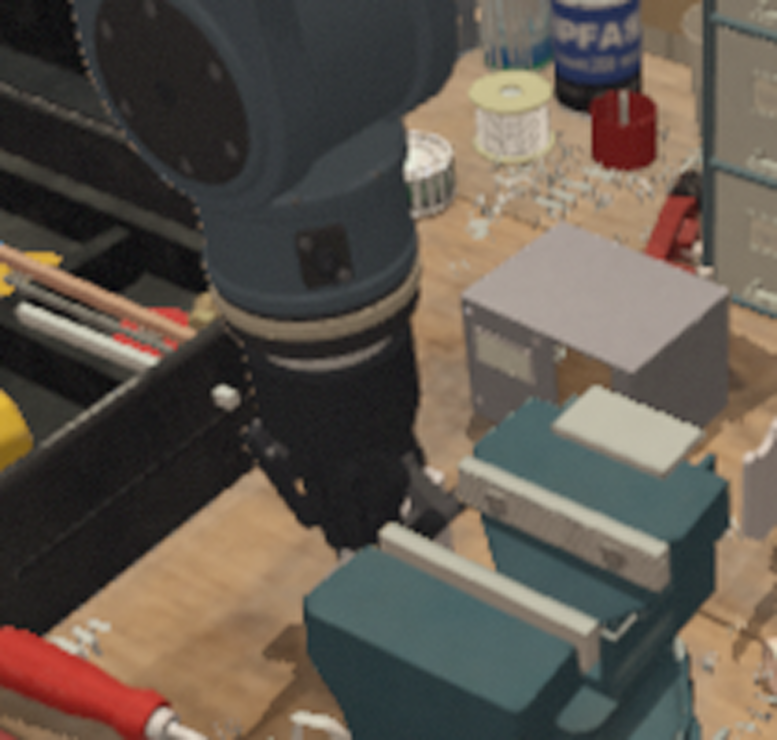

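View pics/t6.png

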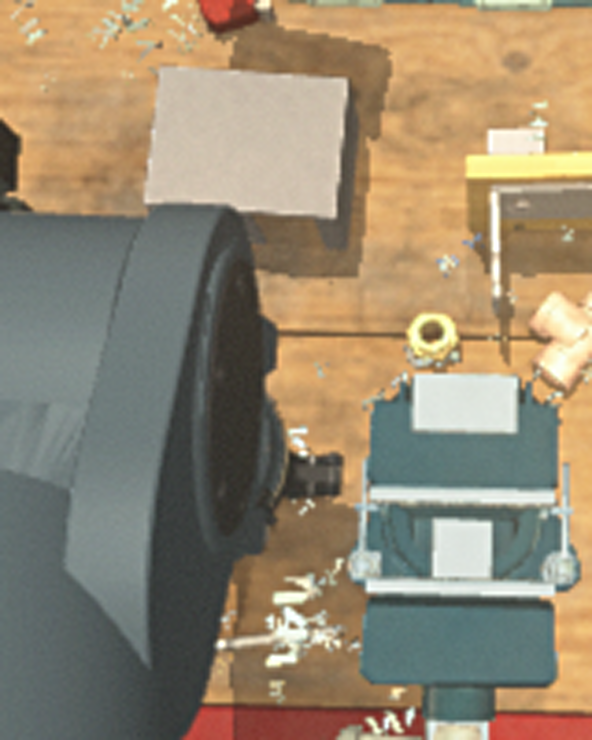

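Request:
play_rows([
  {"x":0.004,"y":-0.001,"z":0,"turn":0},
  {"x":0.009,"y":-0.001,"z":0,"turn":0},
  {"x":0.01,"y":0,"z":0,"turn":0},
  {"x":0.01,"y":0.0005,"z":0,"turn":0},
  {"x":0.01,"y":0.001,"z":0,"turn":0},
  {"x":0.01,"y":0.001,"z":0,"turn":0},
  {"x":0.01,"y":0.001,"z":0,"turn":0},
  {"x":0.01,"y":0.001,"z":0,"turn":0},
])

```text
time_s: 10.8
tool_pos: [494.4, 0.3, 30.8]
tool_rot: [0.5, 0.5, -0.5, -0.5]
wrist_force: [-0.1, -0.1, -1.7]
gripper_width: 3.7
```

```bash
python3 -c "
from h import *
go((493,0,31.5),90)
c=cam('wrist'); cv2.imwrite('pics/w7.png',c['image'][:,:,::-1])"
```

```text
t 10.8 pos [4.944e+02 3.000e-01 3.080e+01] phi 90.0 j [ 0.    0.33 -0.41  0.83 -0.    0.  ] F [-0.1 -0.1 -1.7] w 3.7
shift [-0.0003 -0.0007  0.0014] turn -0.0
```

View pics/w7.png

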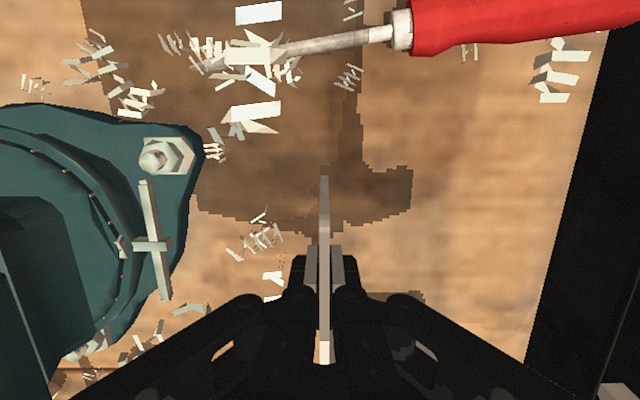

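Request:
play_rows([
  {"x":0,"y":0.0003,"z":0,"turn":0},
  {"x":0,"y":0.0006,"z":0,"turn":0},
  {"x":0,"y":0.0009,"z":0,"turn":0},
  {"x":0,"y":0.0012,"z":0,"turn":0},
  {"x":0,"y":0.0012,"z":0,"turn":0},
  {"x":0,"y":0.0012,"z":0,"turn":0},
  {"x":0,"y":0.0012,"z":0,"turn":0},
  {"x":0,"y":0.0012,"z":0,"turn":0},
])

```text
time_s: 11.85
tool_pos: [494.5, 0.3, 30.4]
tool_rot: [0.5, 0.5, -0.5, -0.5]
wrist_force: [-6.5, -0.4, 17.2]
gripper_width: 3.7
```

```bash
python3 -c "
from h import *
go((493,0,31.5),90)"
```

```text
t 11.85 pos [4.945e+02 3.000e-01 3.040e+01] phi 90.0 j [ 0.    0.33 -0.41  0.83 -0.    0.  ] F [-6.5 -0.4 17.2] w 3.7
shift [-0.0003 -0.0011  0.0015] turn -0.0
```

Request:
play_rows([
  {"x":0,"y":-0.0008,"z":0,"turn":0},
  {"x":0,"y":-0.0008,"z":0,"turn":0},
  {"x":0,"y":-0.0008,"z":0,"turn":0},
  {"x":0,"y":-0.0008,"z":0,"turn":0},
  {"x":0,"y":-0.004,"z":0,"turn":0},
  {"x":0,"y":-0.015,"z":0,"turn":0},
  {"x":0,"y":-0.035,"z":0,"turn":0},
  {"x":0,"y":-0.06,"z":0,"turn":0},
], grip=0.45)

```text
time_s: 12.85
tool_pos: [494.3, 0.3, 90.8]
tool_rot: [-0.5, -0.5, 0.5, 0.5]
wrist_force: [0.5, -0.3, -0.3]
gripper_width: 38.2
```

Request:
play_rows([
  {"x":0,"y":-0.02,"z":0.005,"turn":0},
  {"x":0,"y":-0.05,"z":0.02,"turn":0},
  {"x":0,"y":-0.08,"z":0.035,"turn":0},
  {"x":0,"y":-0.105,"z":0.045,"turn":0},
  {"x":0,"y":-0.12,"z":0.05,"turn":0},
  {"x":0,"y":-0.12,"z":0.05,"turn":0},
  {"x":0,"y":-0.12,"z":0.05,"turn":0},
  {"x":0,"y":-0.12,"z":0.05,"turn":0},
])

```text
time_s: 13.85
tool_pos: [444.2, 0.3, 208.7]
tool_rot: [-0.5, -0.499, 0.5, 0.501]
wrist_force: [1.2, 0.3, 0.4]
gripper_width: 38.1
```

```bash
python3 -c "
from h import *
go((541,20,100),0)
c=cam('wrist'); cv2.imwrite('pics/w8.png',c['image'][:,:,::-1]); pickle.dump(c['P'],open('W8.pkl','wb'))
t=cam('top');crop(t['image'],190,110,350,310,3.7,'t8')
s=cam('side');crop(s['image'],130,80,340,280,3.7,'s8')"
```

```text
t 13.85 pos [4.442e+02 3.000e-01 2.087e+02] phi 90.0 j [ 0.    0.11 -0.22  1.25 -0.    0.  ] F [1.2 0.3 0.4] w 38.1
shift [ 0.0197  0.1085 -0.0969] turn 90.0
```

View pics/w8.png

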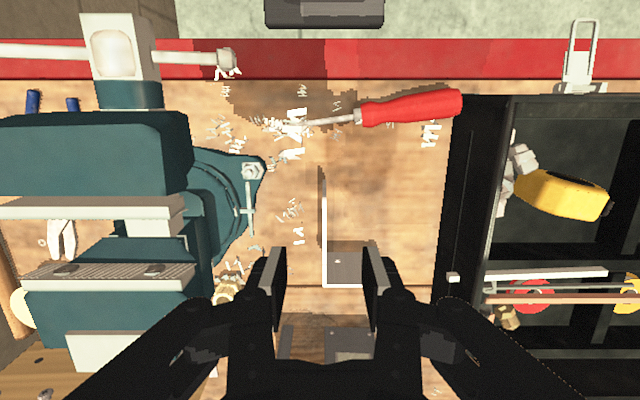

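View pics/s8.png

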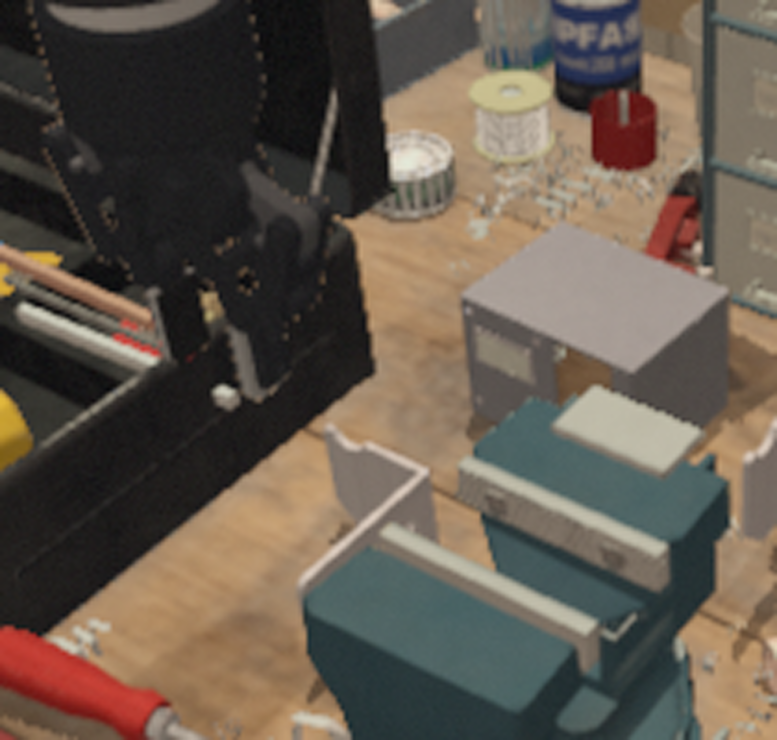

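```bash
python3 -c "
from h import *
c=cv2.imread('pics/w8.png')[:,:,::-1]; crop(c,300,180,400,310,6,'w8c')"
```

```text
(no output)
```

View pics/w8c.png

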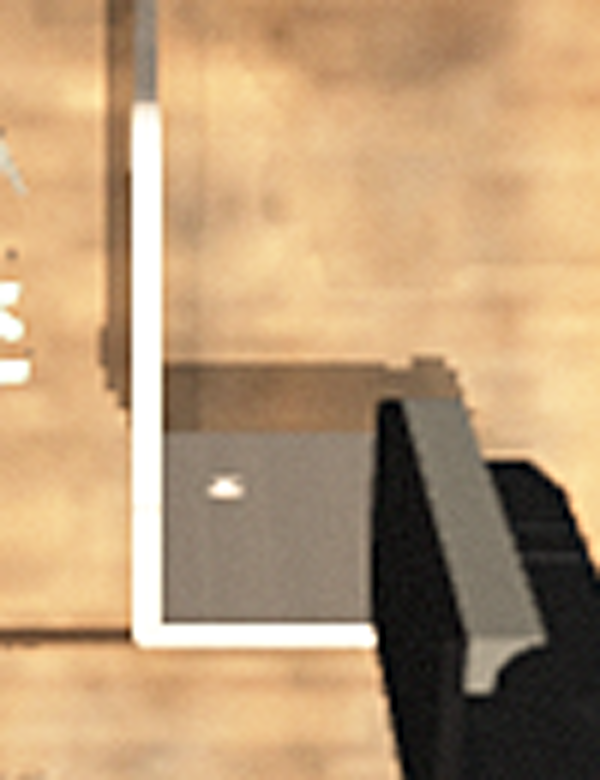

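View pics/t8.png

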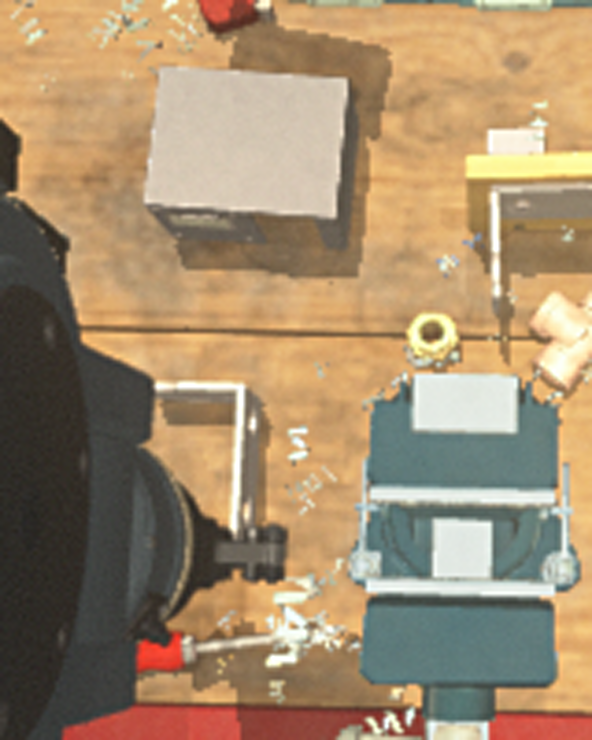

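```bash
python3 -c "
from h import *
np.set_printoptions(precision=1,suppress=True)
W=pickle.load(open('W8.pkl','rb'))
def wc(x,y): return (W,300+(x+.5)/6-.5,180+(y+.5)/6-.5)
def t8(x,y): return (T,190+(x+.5)/3.7-.5,110+(y+.5)/3.7-.5)
for n,p in [('end',(146,105)),('plate near bend',(148,620)),('bend centre',(148,634)),('arm',(360,634))]: print(n,onz(*wc(*p),70))
print('top bend',onz(*t8(240,387),70),'arm',onz(*t8(165,387),70),'end',onz(*t8(236,535),70))
"
```

```text
end [456.1   0.9  70. ]
plate near bend [550.8   1.2  70. ]
bend centre [553.6   1.2  70. ]
arm [553.6  38.3  70. ]
top bend [554.5   0.6  70. ] arm [553.4  49.   70. ] end [459.9  -1.8  70. ]
```

Request:
play_rows([
  {"x":0.003,"y":0.0,"z":-0.01,"turn":10},
  {"x":0.01,"y":0.01,"z":-0.03,"turn":20},
  {"x":0.016,"y":0.02,"z":-0.055,"turn":30},
  {"x":0.022,"y":0.035,"z":-0.08,"turn":40},
  {"x":0.027,"y":0.055,"z":-0.1,"turn":50},
  {"x":0.03,"y":0.075,"z":-0.108,"turn":60},
  {"x":0.0302,"y":0.09,"z":-0.11,"turn":70},
  {"x":0.0302,"y":0.1,"z":-0.11,"turn":80},
])

```text
time_s: 15.0
tool_pos: [554.2, 30.5, 108.3]
tool_rot: [-0.705, -0.059, 0.06, 0.705]
wrist_force: [0.2, -0.8, -0.4]
gripper_width: 38.1
```

```bash
python3 -c "
from h import *
go((554,30.5,31.5),0)"
```

```text
t 15.0 pos [554.2  30.5 108.3] phi 9.6 j [ 0.06  0.38 -0.13  1.07  0.    1.46] F [ 0.2 -0.8 -0.4] w 38.1
shift [-0.0001  0.0768 -0.    ] turn 9.6
```

Request:
play_rows([
  {"x":0,"y":0.005,"z":0,"turn":6},
  {"x":0,"y":0.02,"z":0,"turn":9.5},
  {"x":0,"y":0.04,"z":0,"turn":9.5},
  {"x":0,"y":0.058,"z":0,"turn":9.5},
  {"x":0,"y":0.07,"z":0,"turn":9.5},
  {"x":0,"y":0.076,"z":0,"turn":9.5},
  {"x":0,"y":0.0765,"z":0,"turn":9.5},
  {"x":0,"y":0.0765,"z":0,"turn":9.5},
])

```text
time_s: 16.0
tool_pos: [554.8, 30.5, 33.6]
tool_rot: [-0.707, -0.003, 0.003, 0.707]
wrist_force: [0.0, 0.0, -0.6]
gripper_width: 38.9
```

```bash
python3 -c "
from h import *
go((554,30.5,31.5),0)
c=cam('wrist'); cv2.imwrite('pics/w9.png',c['image'][:,:,::-1])"
```

```text
t 16.0 pos [554.8  30.5  33.6] phi 0.5 j [ 0.05  0.44 -0.24  0.89 -0.    1.62] F [ 0.   0.  -0.6] w 38.9
shift [-0.0008  0.0021  0.    ] turn 0.5
```

View pics/w9.png

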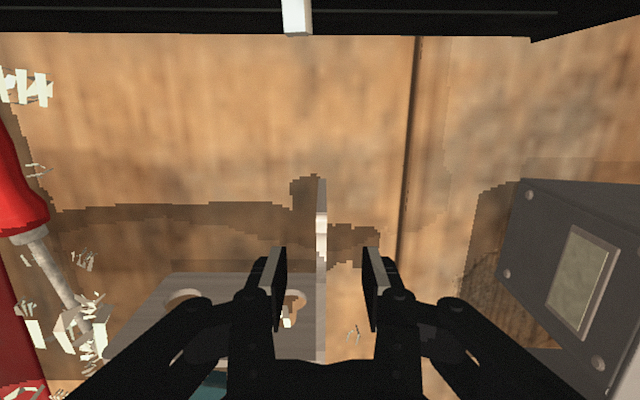

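Request:
play_rows([
  {"x":-0.001,"y":0.0,"z":0,"turn":0.4},
  {"x":-0.001,"y":0.0,"z":0,"turn":0.4},
  {"x":-0.001,"y":0,"z":0,"turn":0.4},
  {"x":-0.001,"y":0,"z":0,"turn":0.4},
  {"x":-0.001,"y":0,"z":0,"turn":0.4},
  {"x":-0.001,"y":0,"z":0,"turn":0.4},
  {"x":-0.001,"y":0,"z":0,"turn":0.4},
  {"x":-0.001,"y":0,"z":0,"turn":0.4},
], grip=0, force=70)

```text
time_s: 17.05
tool_pos: [553.5, 30.5, 33.4]
tool_rot: [-0.707, -0.0, 0.0, 0.707]
wrist_force: [-2.4, -0.3, 6.1]
gripper_width: 3.2
```

```bash
python3 -c "
from h import *
go((554,30.5,31.5),0)
c=cam('wrist'); cv2.imwrite('pics/w10.png',c['image'][:,:,::-1])"
```

```text
t 17.05 pos [553.5  30.5  33.4] phi 0.1 j [ 0.06  0.44 -0.24  0.89  0.    1.62] F [-2.4 -0.3  6.1] w 3.2
shift [ 0.0005  0.0019 -0.    ] turn 0.1
```

View pics/w10.png

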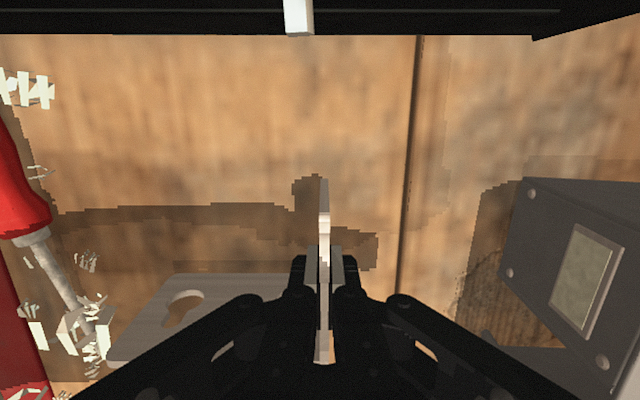

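Request:
play_rows([
  {"x":0,"y":-0.005,"z":0,"turn":0},
  {"x":0,"y":-0.025,"z":0,"turn":0},
  {"x":0,"y":-0.06,"z":0,"turn":0},
  {"x":0,"y":-0.1,"z":0,"turn":0},
  {"x":0,"y":-0.14,"z":0,"turn":0},
  {"x":0,"y":-0.175,"z":0,"turn":0},
  {"x":0,"y":-0.2,"z":0,"turn":0},
  {"x":0,"y":-0.205,"z":0,"turn":0},
])

```text
time_s: 18.1
tool_pos: [554.1, 30.5, 239.5]
tool_rot: [-0.707, -0.001, -0.0, 0.707]
wrist_force: [0.7, -0.7, -2.7]
gripper_width: 3.2
```

```bash
python3 -c "
from h import *
go((600,-285,240),92)
c=cam('wrist'); cv2.imwrite('pics/w11.png',c['image'][:,:,::-1])"
```

```text
t 18.1 pos [554.1  30.5 239.5] phi 0.1 j [0.06 0.33 0.14 1.38 0.   1.62] F [ 0.7 -0.7 -2.7] w 3.2
shift [ 0.0456 -0.0004 -0.3156] turn -91.9
```

View pics/w11.png

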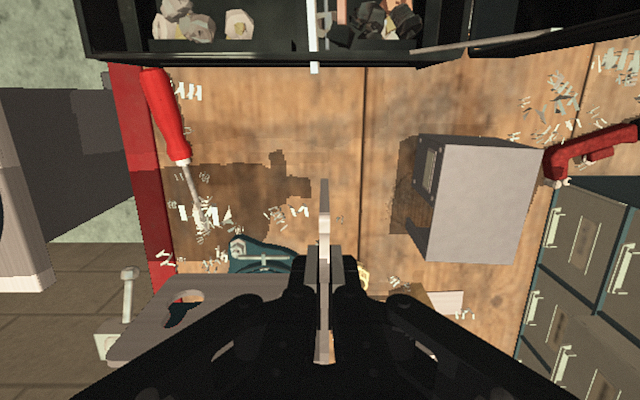

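Request:
play_rows([
  {"x":0.005,"y":0,"z":-0.02,"turn":-6},
  {"x":0.012,"y":0,"z":-0.06,"turn":-16},
  {"x":0.02,"y":0,"z":-0.105,"turn":-26},
  {"x":0.028,"y":0,"z":-0.15,"turn":-36},
  {"x":0.035,"y":0,"z":-0.195,"turn":-46},
  {"x":0.04,"y":0,"z":-0.24,"turn":-56},
  {"x":0.044,"y":0,"z":-0.275,"turn":-66},
  {"x":0.046,"y":0,"z":-0.3,"turn":-76},
])

```text
time_s: 19.15
tool_pos: [599.2, -271.0, 236.1]
tool_rot: [-0.555, -0.437, 0.437, 0.557]
wrist_force: [0.2, -0.1, -2.3]
gripper_width: 3.2
```

```bash
python3 -c "
from h import *
go((615,-285,180),92)"
```

```text
t 19.15 pos [ 599.2 -271.   236.1] phi 76.3 j [-0.42  0.57  0.5   1.5  -0.   -0.19] F [ 0.2 -0.1 -2.3] w 3.2
shift [-0.0099  0.0561 -0.0188] turn -15.7
```

Request:
play_rows([
  {"x":-0.005,"y":0,"z":0,"turn":-8},
  {"x":-0.01,"y":0,"z":0,"turn":-16},
  {"x":-0.012,"y":0,"z":0,"turn":-16},
  {"x":-0.012,"y":0,"z":0,"turn":-16},
  {"x":-0.012,"y":0,"z":0,"turn":-16},
  {"x":-0.012,"y":0,"z":0,"turn":-16},
  {"x":-0.012,"y":0,"z":0,"turn":-16},
  {"x":-0.012,"y":0,"z":0,"turn":-16},
])

```text
time_s: 20.15
tool_pos: [596.9, -281.0, 238.1]
tool_rot: [0.491, 0.509, -0.509, -0.491]
wrist_force: [0.2, 0.1, -0.9]
gripper_width: 3.5
```

```bash
python3 -c "
from h import *
go((615,-285,180),92)
c=cam('wrist'); cv2.imwrite('pics/w12.png',c['image'][:,:,::-1]); pickle.dump(c['P'],open('W12.pkl','wb'))
print([proj(c,p).round(0) for p in [(681,-310.6,91),(682.5,-370,92)]])"
```

```text
t 20.15 pos [ 596.9 -281.   238.1] phi 92.1 j [-0.44  0.57  0.51  1.51  0.   -0.48] F [ 0.2  0.1 -0.9] w 3.5
shift [-0.0046  0.0581 -0.0179] turn 0.1
[array([292., 259.]), array([235., 259.])]
```

View pics/w12.png

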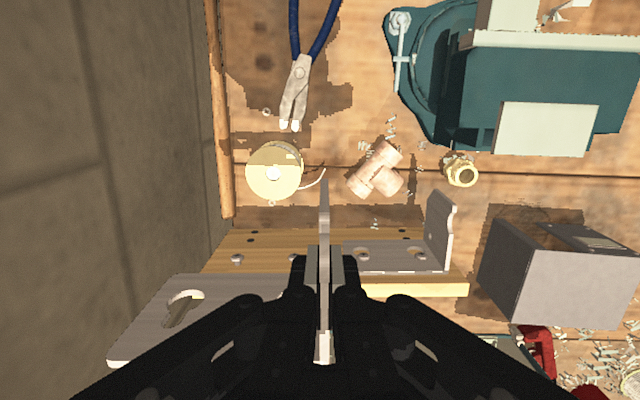

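```bash
python3 -c "
from h import *
c=cv2.imread('pics/w12.png')[:,:,::-1]; crop(c,195,215,325,295,6,'w12c');crop(c,340,220,480,300,5.5,'w12d')"
```

```text
(no output)
```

View pics/w12c.png

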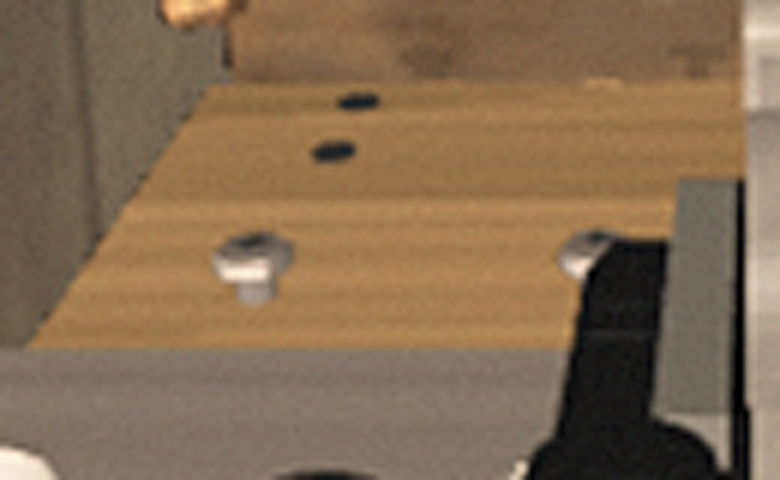

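View pics/w12d.png

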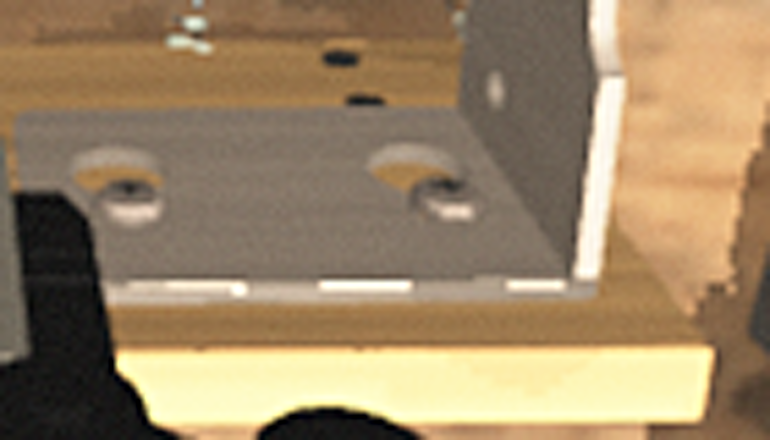

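```bash
python3 -c "
from h import *
np.set_printoptions(precision=1,suppress=True)
W=pickle.load(open('W12.pkl','rb'))
def wc(x,y): return (W,195+(x+.5)/6-.5,215+(y+.5)/6-.5)
def wd(x,y): return (W,340+(x+.5)/5.5-.5,220+(y+.5)/5.5-.5)
for n,p in [('R head front',(253,243)),('R head mid',(254,255)),('R neck',(256,296)),('L head leftedge',(558,256))]: print(n,onz(*wc(*p),91.5), 'tri w/side', tri(wc(*p),sc(699,327)) if n[0]=='R' else '')
print('R tri top', tri(wc(254,248),tc(711,170)), tri(wc(254,248),tc(711,170),sc(699,327)))
print('hung plate top edge front corners R?,L',onz(*wd(597,298),115),onz(*wd(100,303),115),'arm bend')
print('hung bracket top back edge',onz(*wd(600,282),115),onz(*wd(105,285),115))
print('board top left front',onz(*wd(712,350),130),'at',onz(*wd(118,346),130))
print('hung screws',onz(*wd(129,190),91.5),onz(*wd(445,187),91.5))
"
```

```text
R head front [ 678.6 -368.5   91.5] tri w/side [ 678.3 -368.6   93.6]
R head mid [ 681.  -368.5   91.5] tri w/side [ 681.2 -368.7   91.6]
R neck [ 689.1 -368.5   91.5] tri w/side [ 691.  -368.8   85. ]
L head leftedge [ 679.3 -315.5   91.5] tri w/side 
R tri top [ 688.2 -374.3   76.4] [ 682.  -369.8   91. ]
hung plate top edge front corners R?,L [ 678.5 -155.8  115. ] [ 682.8 -244.2  115. ] arm bend
hung bracket top back edge [ 675.3 -155.8  115. ] [ 679.  -243.5  115. ]
board top left front [ 678.7 -141.8  130. ] at [ 681.6 -242.7  130. ]
hung screws [ 672.8 -237.    91.5] [ 670.  -177.2   91.5]
```

```bash
cat >> h.py <<'E'
def tool2px(X,n="wrist"):
    c=eyes_c; M=c["mount"]; Xc=np.linalg.inv(M)@np.array([*X,1.]); p=c["camera_matrix"]@Xc[:3]; return p[:2]/p[2]
E
python3 -c "
import h
from h import *
c=cam('wrist'); h.eyes_c=c
for n,X in [('hole c',(-78,5.4,-28)),('hole c front',(-78,5.4,-32)),('hole L edge',(-88,5.4,-28)),('hole bottom',(-78,15.4,-28)),('slot top',(-78,-16.6,-28)),('plate corner top',(-98,-36.6,-28)),('corner top front',(-98,-36.6,-32)),('corner bottom',(-98,33.4,-28))]: print(n,tool2px(X).round(1))
print(st()[0]['tool_pos'])
crop(c['image'],90,255,300,375,3.8,'w12e')"
```

```text
hole c [184.4 298.6]
hole c front [185.4 304.5]
hole L edge [166.7 298.6]
hole bottom [191.6 288.1]
slot top [165.7 326.2]
plate corner top [ 97.6 358.7]
corner top front [ 99.7 365.9]
corner bottom [171.8 271.6]
[ 596.87941053 -281.09302438  238.15003771]
```

View pics/w12e.png

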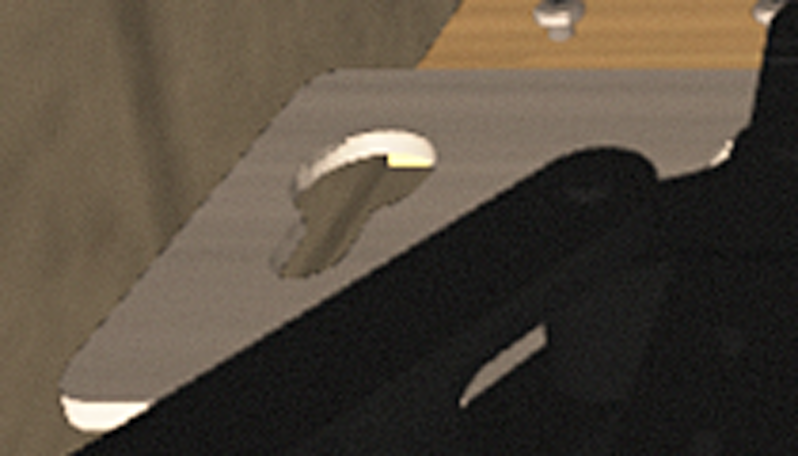

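```bash
python3 -c "
from h import *
go((624,-293.1,97),92.3)"
```

```text
t 20.25 pos [ 596.9 -281.1  238.2] phi 92.1 j [-0.44  0.57  0.51  1.51 -0.   -0.48] F [-0.6 -0.2 -1. ] w 3.1
shift [-0.013   0.1412 -0.0267] turn -0.2
```

Request:
play_rows([
  {"x":-0.003,"y":0.012,"z":-0.006,"turn":0},
  {"x":-0.007,"y":0.035,"z":-0.014,"turn":-0.2},
  {"x":-0.01,"y":0.06,"z":-0.021,"turn":-0.2},
  {"x":-0.012,"y":0.085,"z":-0.025,"turn":-0.2},
  {"x":-0.013,"y":0.11,"z":-0.0265,"turn":-0.2},
  {"x":-0.013,"y":0.13,"z":-0.0265,"turn":-0.2},
  {"x":-0.013,"y":0.14,"z":-0.0265,"turn":-0.2},
  {"x":-0.013,"y":0.141,"z":-0.0265,"turn":-0.2},
])

```text
time_s: 21.25
tool_pos: [623.5, -293.1, 96.4]
tool_rot: [-0.49, -0.51, 0.51, 0.49]
wrist_force: [0.2, -0.1, -1.5]
gripper_width: 3.6
```

```bash
python3 -c "
import h
from h import *
go((624,-293.1,97),92.3)
c=cam('wrist'); cv2.imwrite('pics/w13.png',c['image'][:,:,::-1]); pickle.dump(c['P'],open('W13.pkl','wb'))
crop(c['image'],90,200,330,380,3.3,'w13c')
s=cam('side');crop(s['image'],310,120,490,270,4.4,'s13')
print([proj(c,p).round(0) for p in [(678,-308.7,91.5),(680,-368.6,91.5)]])"
```

```text
t 21.25 pos [ 623.5 -293.1   96.4] phi 92.3 j [-0.44  0.66  0.3   1.21 -0.   -0.48] F [ 0.2 -0.1 -1.5] w 3.6
shift [-0.     -0.0006 -0.0005] turn -0.0
[array([293., 336.]), array([191., 336.])]
```

View pics/w13c.png

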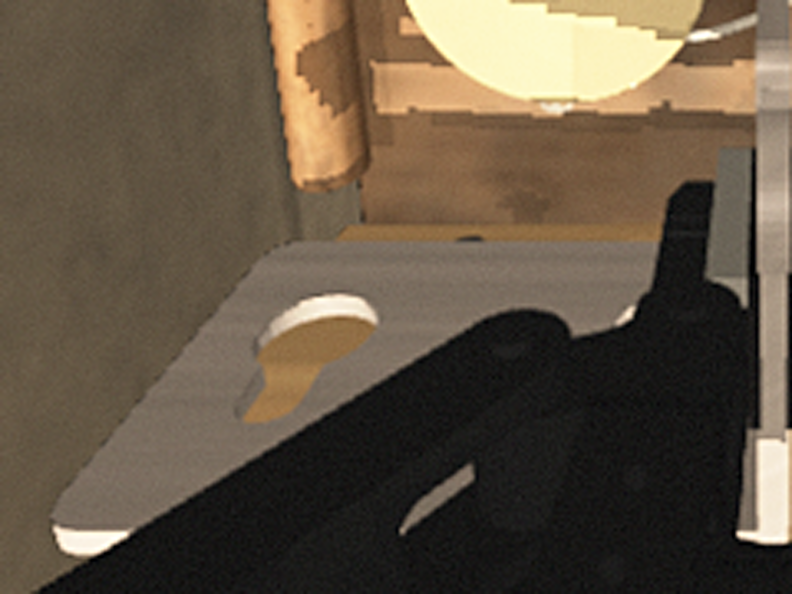

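View pics/s13.png

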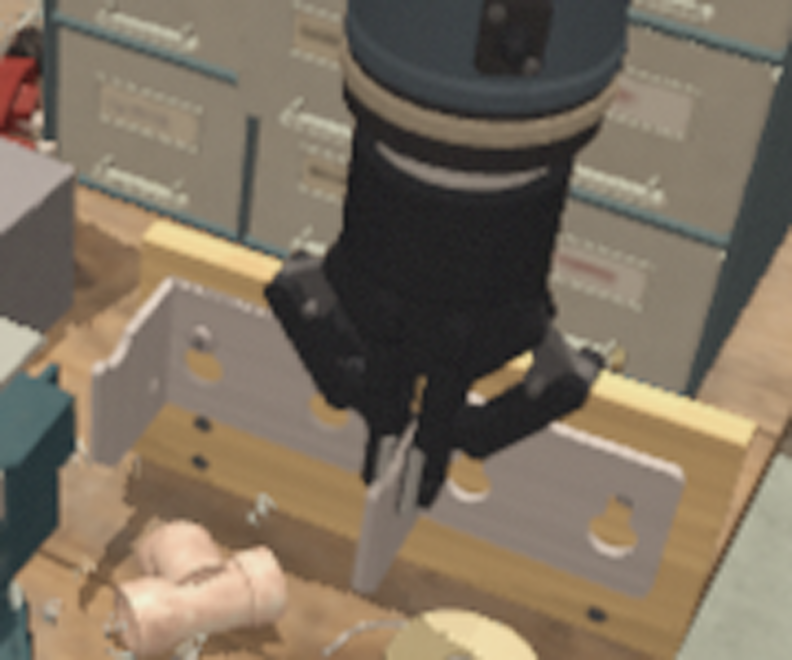

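```bash
python3 -c "
from h import *
np.set_printoptions(precision=1,suppress=True)
s,R,phi=st()
def w(X): return s['tool_pos']+R@np.array(X,float)
for n,X in [('holeR back',(-78,5.4,-28)),('holeR front',(-78,5.4,-32)),('bot',(-78,15.4,-28)),('L',(-68,5.4,-28)),('R',(-88,5.4,-28)),('slot top',(-78,-16.6,-28)),('corner TR',(-98,-36.6,-28)),('corner BR',(-98,33.4,-28))]:
  q=proj(S,w(X)); print(n,w(X),'side px',q,'crop',(q-[310,120]+.5)*4.4-.5)
for n,X in [('screwR front',(679,-368.6,91.5)),('screwR mid',(681,-368.6,91.5))]:
  q=proj(S,X); print(n,q,'s1crop',(q-[235,130]+.5)*3.2-.5)
"
python3 -c "
from h import *
s=cam('side');crop(s['image'],400,200,480,270,10,'s13b')"
```

```text
holeR back [ 655.2 -370.1   92.3] side px [448.7 241. ] crop [611.8 534.1]
holeR front [ 659.2 -370.    92.3] side px [449.4 239.5] crop [614.9 527.7]
bot [ 655.2 -370.1   82.3] side px [447.5 245. ] crop [606.8 551.6]
L [ 654.8 -360.1   92.3] side px [443.  238.9] crop [587.1 524.8]
R [ 655.6 -380.1   92.3] side px [454.3 243.1] crop [636.7 543.4]
slot top [ 655.2 -370.1  114.3] side px [451.2 232. ] crop [623.1 494.4]
corner TR [ 655.9 -390.1  134.3] side px [465.5 227.7] crop [686.  475.6]
corner BR [ 656.  -390.1   64.3] side px [456.6 256.3] crop [646.8 601.2]
screwR front [452.5 232.7] s1crop [697.  329.7]
screwR mid [452.9 232. ] s1crop [698.2 327.5]
```

View pics/s13b.png

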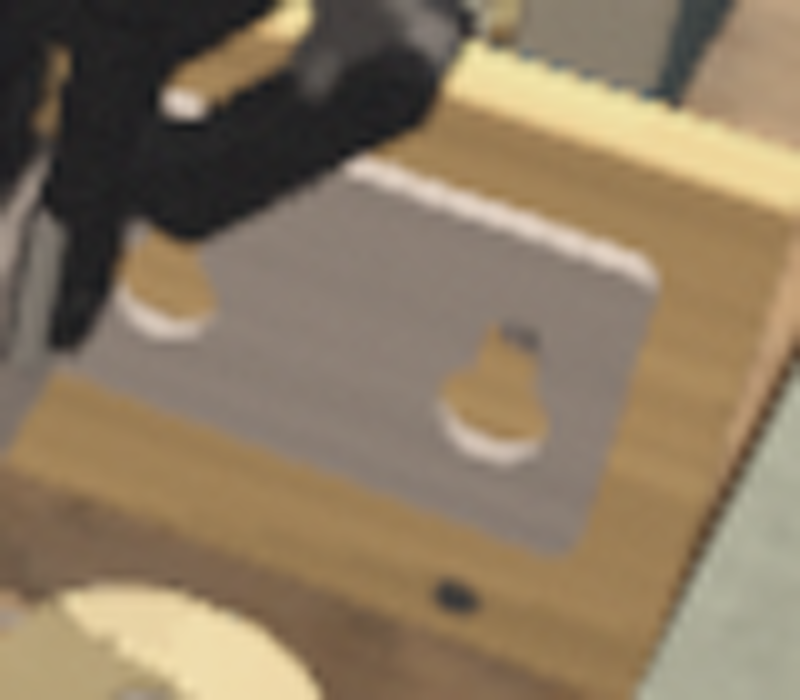

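Request:
play_rows([
  {"x":0,"y":0,"z":-0.002,"turn":0},
  {"x":0,"y":0,"z":-0.005,"turn":0},
  {"x":0,"y":0,"z":-0.008,"turn":0},
  {"x":0,"y":0,"z":-0.011,"turn":0},
  {"x":0,"y":0,"z":-0.014,"turn":0},
  {"x":0,"y":0,"z":-0.016,"turn":0},
  {"x":0,"y":0,"z":-0.016,"turn":0},
  {"x":0,"y":0,"z":-0.016,"turn":0},
])

```text
time_s: 22.4
tool_pos: [639.7, -292.6, 97.1]
tool_rot: [-0.49, -0.51, 0.51, 0.49]
wrist_force: [-0.5, 0.3, -1.1]
gripper_width: 3.3
```

```bash
python3 -c "
from h import *
go((652.1,-292,97),92.3)
s=cam('side');crop(s['image'],400,200,480,270,10,'s14')
c=cam('wrist');crop(c['image'],90,200,330,380,3.3,'w14')"
```

```text
t 22.4 pos [ 639.7 -292.6   97.1] phi 92.3 j [-0.43  0.69  0.36  1.24 -0.   -0.47] F [-0.5  0.3 -1.1] w 3.3
shift [ 0.0001  0.0001 -0.0124] turn -0.0
```

View pics/s14.png

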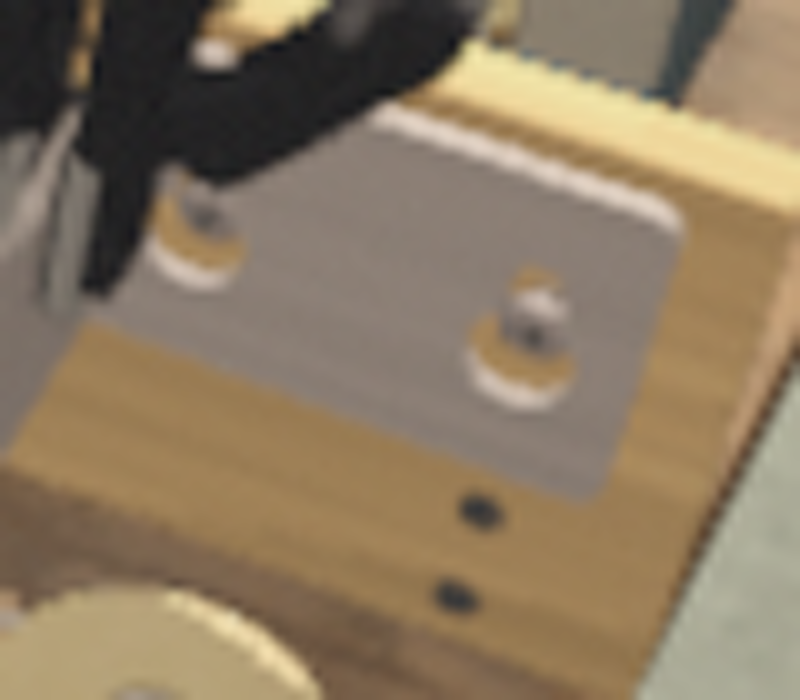

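View pics/w14.png

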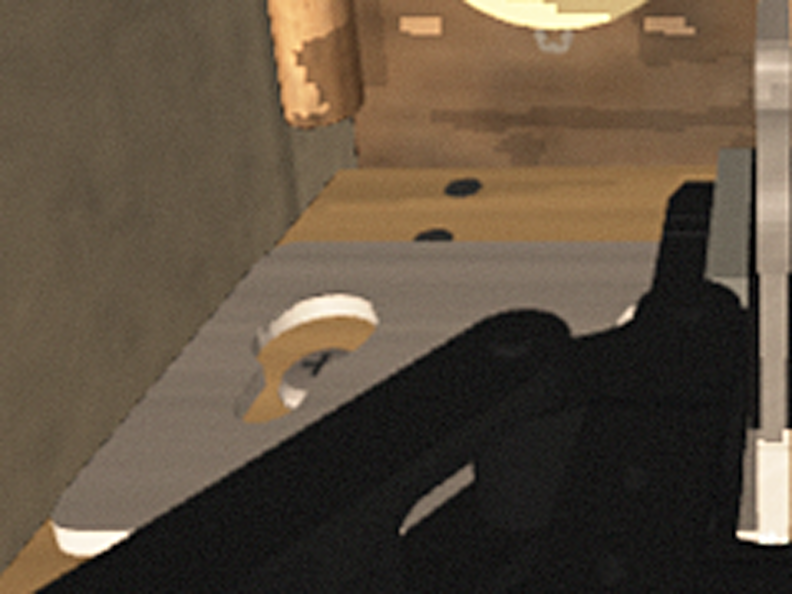

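```bash
cat > ck.py <<'E'
from h import *
import sys
s,R,phi=st()
def w(X): return s['tool_pos']+R@np.array(X,float)
n=sys.argv[1]; k=sys.argv[2]; x0,y0,f=map(float,sys.argv[3:6])
if k=='side': c=cam('side')
else: c=cam('wrist')
x1=int(x0+800/f);y1=int(y0+600/f)
im=c['image'].copy(); crop(im,int(x0),int(y0),min(x1,640),min(y1,400),f,n)
pic=cv2.imread(f'pics/{n}.png')
def dr(pts,col):
    q=np.array([(proj(c,p)-[x0,y0]+.5)*f-.5 for p in pts]); cv2.polylines(pic,[np.round(q*8).astype(int)],True,col,1,cv2.LINE_AA,3)
a=np.linspace(0,2*np.pi,40)
for kx in (-78,-18):
    dr([w((kx+10*np.cos(t),5.4+10*np.sin(t),-28)) for t in a],(0,255,0))
ps=np.radians(2.3); ny=np.array([-np.sin(ps),np.cos(ps),0]); nx=np.array([np.cos(ps),np.sin(ps),0])
F=np.array([687,-338.7,91.5])
for ky in (-30,30):
    for d in (-10,-6): dr([F+nx*d+ny*(ky+7*np.cos(t))+np.array([0,0,7*np.sin(t)]) for t in a],(0,0,255))
cv2.imwrite(f'pics/{n}.png',pic)
E
python3 ck.py s15 side 405 205 11; python3 ck.py w15 wrist 130 270 6
```

```text
(no output)
```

View pics/s15.png

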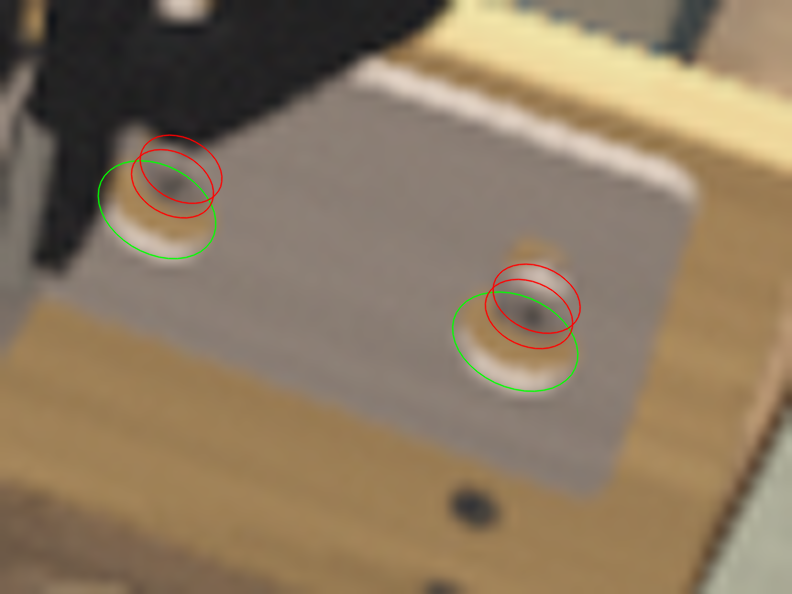

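View pics/w15.png

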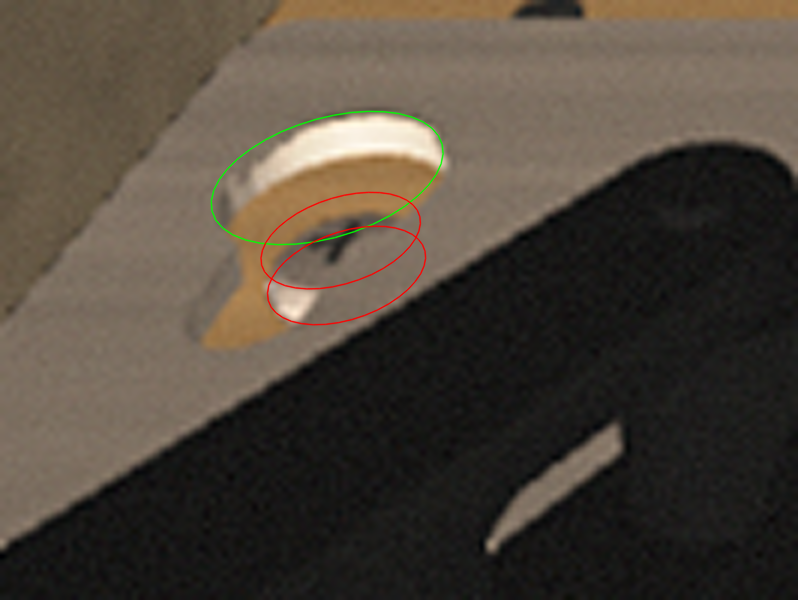

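Request:
play_rows([
  {"x":0,"y":0,"z":-0.002,"turn":0},
  {"x":0,"y":0,"z":-0.004,"turn":0},
  {"x":0,"y":0,"z":-0.006,"turn":0},
  {"x":0,"y":0,"z":-0.008,"turn":0},
  {"x":0,"y":0,"z":-0.0095,"turn":0},
  {"x":0,"y":0,"z":-0.011,"turn":0},
  {"x":0,"y":0,"z":-0.0115,"turn":0},
  {"x":0,"y":0,"z":-0.0115,"turn":0},
])

```text
time_s: 23.6
tool_pos: [651.3, -292.1, 97.1]
tool_rot: [0.49, 0.51, -0.51, -0.49]
wrist_force: [0.5, 0.3, -1.0]
gripper_width: 3.2
```

```bash
python3 -c "
from h import *
go((652.1,-292,78.5),92.3)";python3 ck.py s16 side 405 205 11; python3 ck.py w16 wrist 130 270 6
```

```text
t 23.6 pos [ 651.3 -292.1   97.1] phi 92.3 j [-0.42  0.72  0.41  1.26  0.   -0.46] F [ 0.5  0.3 -1. ] w 3.2
shift [ 0.      0.0186 -0.0008] turn -0.0
```

View pics/s16.png

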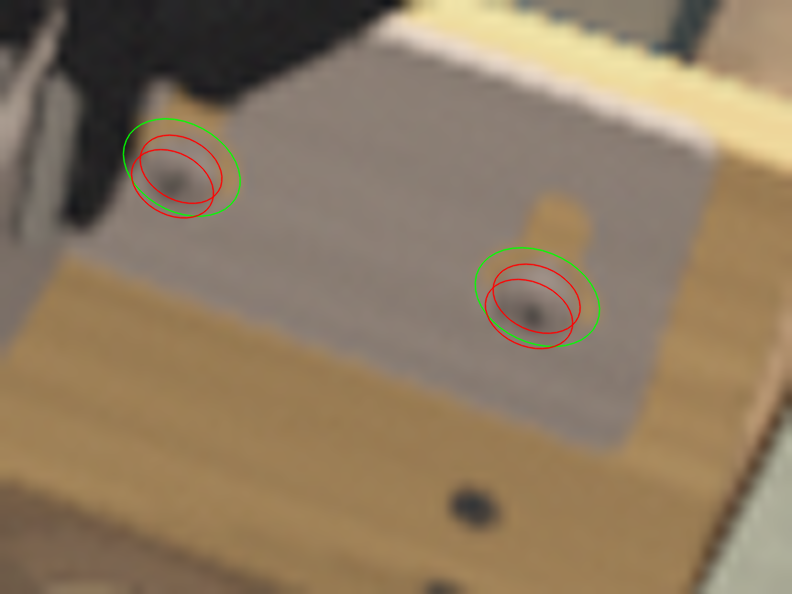

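View pics/w16.png

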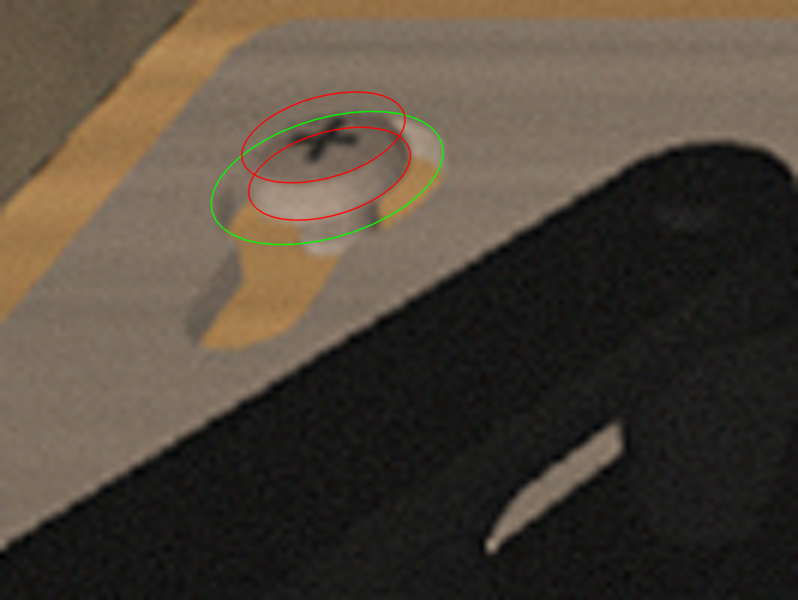

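Request:
play_rows([
  {"x":0,"y":0,"z":-0.0005,"turn":0},
  {"x":0,"y":0,"z":-0.0009,"turn":0},
  {"x":0,"y":0.001,"z":-0.0009,"turn":0},
  {"x":0,"y":0.002,"z":-0.0009,"turn":0},
  {"x":0,"y":0.003,"z":-0.0009,"turn":0},
  {"x":0,"y":0.004,"z":-0.0009,"turn":0},
  {"x":0,"y":0.005,"z":-0.0009,"turn":0},
  {"x":0,"y":0.006,"z":-0.0009,"turn":0},
])

```text
time_s: 24.7
tool_pos: [652.2, -292.0, 91.0]
tool_rot: [0.49, 0.51, -0.51, -0.49]
wrist_force: [-0.6, -0.1, -1.1]
gripper_width: 3.4
```

```bash
python3 -c "
from h import *
go((652.1,-292,78.5),92.3)";python3 ck.py s17 side 405 205 11; python3 ck.py w17 wrist 130 270 6
```

```text
t 24.7 pos [ 652.2 -292.    91. ] phi 92.3 j [-0.42  0.72  0.4   1.25  0.   -0.46] F [-0.6 -0.1 -1.1] w 3.4
shift [0.     0.0125 0.0001] turn -0.0
```

View pics/w17.png

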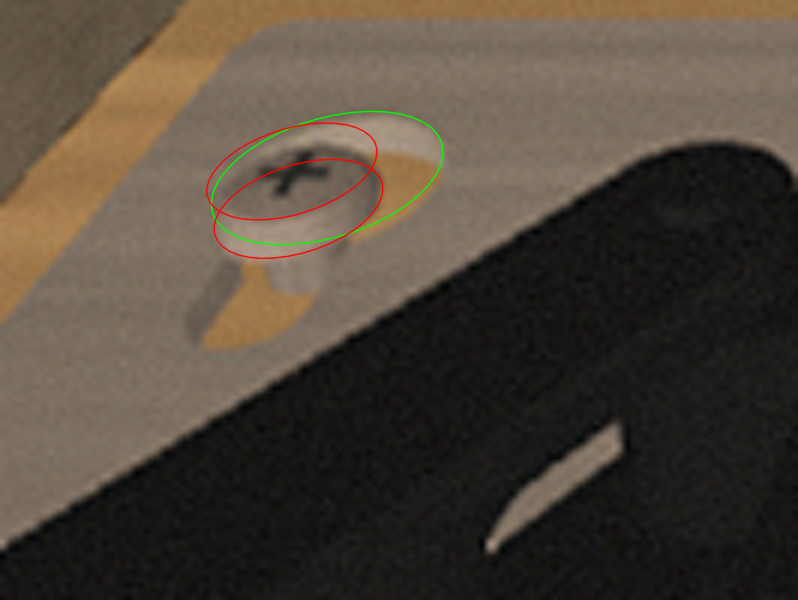

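Request:
play_rows([
  {"x":0,"y":0.0015,"z":0,"turn":0},
  {"x":0,"y":0.003,"z":0,"turn":0},
  {"x":0,"y":0.0045,"z":0,"turn":0},
  {"x":0,"y":0.006,"z":0,"turn":0},
  {"x":0,"y":0.0075,"z":0,"turn":0},
  {"x":0,"y":0.009,"z":0,"turn":0},
  {"x":0,"y":0.01,"z":0,"turn":0},
  {"x":0,"y":0.011,"z":0,"turn":0},
])

```text
time_s: 25.8
tool_pos: [652.2, -292.0, 80.0]
tool_rot: [-0.49, -0.51, 0.51, 0.49]
wrist_force: [0.9, 0.0, -0.6]
gripper_width: 3.3
```

```bash
python3 -c "
from h import *
go((652.1,-292,78.5),92.3)"
```

```text
t 25.8 pos [ 652.2 -292.    80. ] phi 92.3 j [-0.42  0.73  0.38  1.22 -0.   -0.46] F [ 0.9  0.  -0.6] w 3.3
shift [0.     0.0015 0.0001] turn -0.0
```

Request:
play_rows([
  {"x":0,"y":0.0004,"z":0,"turn":0},
  {"x":0,"y":0.0008,"z":0,"turn":0},
  {"x":0,"y":0.0012,"z":0,"turn":0},
  {"x":0,"y":0.0016,"z":0,"turn":0},
  {"x":0,"y":0.0018,"z":0,"turn":0},
  {"x":0,"y":0.0018,"z":0,"turn":0},
  {"x":0,"y":0.0018,"z":0,"turn":0},
  {"x":0,"y":0.0018,"z":0,"turn":0},
])

```text
time_s: 26.8
tool_pos: [652.3, -292.1, 78.4]
tool_rot: [0.49, 0.51, -0.51, -0.49]
wrist_force: [-0.5, 0.3, 0.5]
gripper_width: 3.5
```

```bash
python3 -c "
from h import *
go((652.1,-292,78.5),92.3)";python3 ck.py s18 side 405 195 11; python3 ck.py w18 wrist 130 270 6
```

```text
t 26.8 pos [ 652.3 -292.1   78.4] phi 92.3 j [-0.42  0.73  0.37  1.22  0.   -0.46] F [-0.5  0.3  0.5] w 3.5
shift [ 0.0001 -0.0001  0.0002] turn -0.0
```

View pics/w18.png

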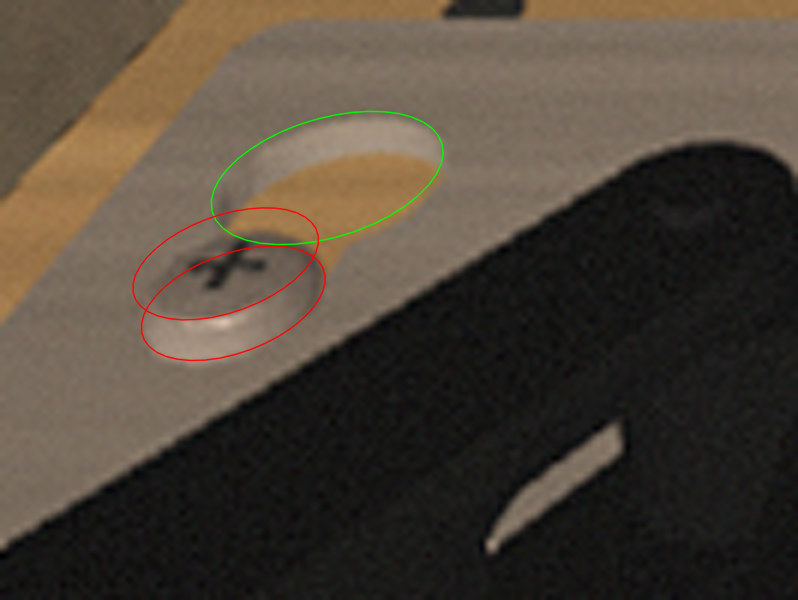

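View pics/s18.png

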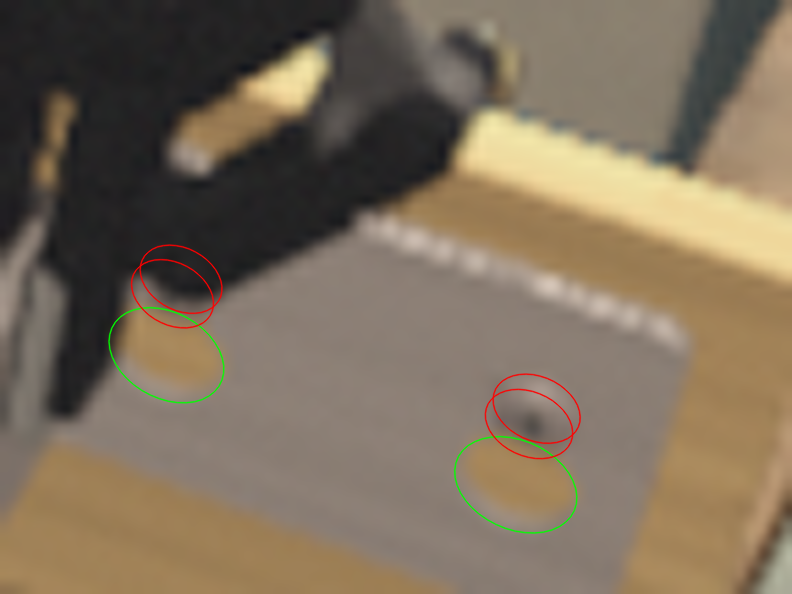

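Request:
play_rows([
  {"x":0,"y":0.0003,"z":0,"turn":0},
  {"x":0,"y":0.0006,"z":0,"turn":0},
  {"x":0,"y":0.0008,"z":0,"turn":0},
  {"x":0,"y":0.001,"z":0,"turn":0},
  {"x":0,"y":0.001,"z":0,"turn":0},
  {"x":0,"y":0.001,"z":0,"turn":0},
  {"x":0,"y":0.001,"z":0,"turn":0},
  {"x":0,"y":0.001,"z":0,"turn":0},
])

```text
time_s: 27.9
tool_pos: [652.4, -292.1, 77.9]
tool_rot: [0.49, 0.51, -0.51, -0.49]
wrist_force: [-2.4, 2.3, 7.3]
gripper_width: 3.3
```

```bash
python3 -c "
from h import *
go((652.1,-292,78.5),92.3)"
```

```text
t 27.9 pos [ 652.4 -292.1   77.9] phi 92.3 j [-0.42  0.73  0.37  1.22  0.   -0.46] F [-2.4  2.3  7.3] w 3.3
shift [ 0.0001 -0.0006  0.0002] turn -0.0
```

Request:
play_rows([
  {"x":0,"y":-0.0004,"z":0,"turn":0},
  {"x":0,"y":-0.0004,"z":0,"turn":0},
  {"x":0,"y":-0.0004,"z":0,"turn":0},
  {"x":0,"y":-0.0004,"z":0,"turn":0},
  {"x":0,"y":-0.0004,"z":0,"turn":0},
  {"x":0,"y":-0.0004,"z":0,"turn":0},
  {"x":0,"y":-0.0004,"z":0,"turn":0},
  {"x":0,"y":-0.0004,"z":0,"turn":0},
], grip=0.35)

```text
time_s: 28.9
tool_pos: [652.2, -292.1, 77.7]
tool_rot: [-0.49, -0.51, 0.51, 0.49]
wrist_force: [-0.5, 1.1, -0.0]
gripper_width: 29.7
```

```bash
python3 ck.py w19 wrist 100 200 2.9; python3 -c "
from h import *
go((652.1,-292,78.5),92.3)"
```

```text
t 28.95 pos [ 652.2 -292.    77.7] phi 92.3 j [-0.42  0.73  0.37  1.22  0.   -0.46] F [-0.6  0.2 -0.4] w 29.9
shift [ 0.     -0.0008  0.0001] turn -0.0
```

View pics/w19.png

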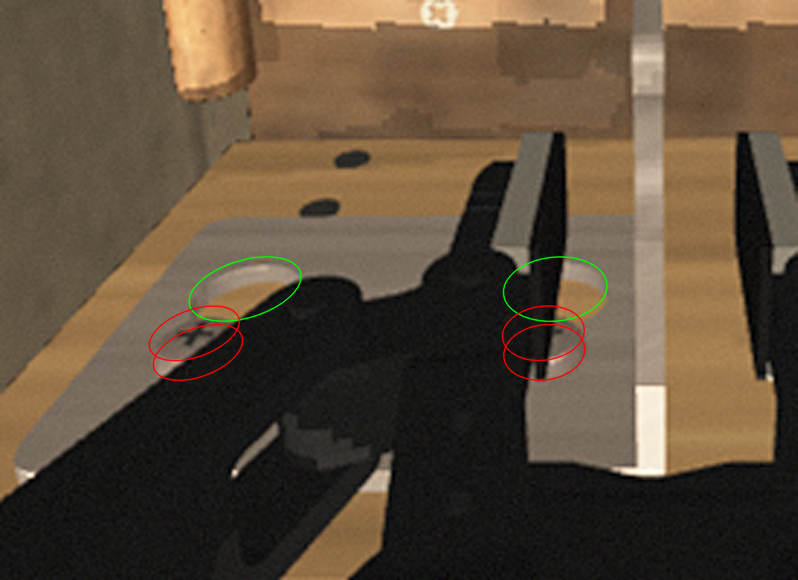

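Released with free space both sides; withdrawing straight up, then back.

Request:
play_rows([
  {"x":0,"y":-0.005,"z":0,"turn":0},
  {"x":0,"y":-0.02,"z":0,"turn":0},
  {"x":0,"y":-0.045,"z":0,"turn":0},
  {"x":0,"y":-0.075,"z":0,"turn":0},
  {"x":0,"y":-0.105,"z":0.01,"turn":0},
  {"x":0,"y":-0.13,"z":0.03,"turn":0},
  {"x":0,"y":-0.15,"z":0.05,"turn":0},
  {"x":0,"y":-0.155,"z":0.06,"turn":0},
])

```text
time_s: 29.95
tool_pos: [592.1, -294.8, 235.3]
tool_rot: [0.491, 0.51, -0.509, -0.489]
wrist_force: [0.2, 0.2, 0.3]
gripper_width: 29.8
```

```bash
python3 -c "
from h import *
go((652.1,-292,78.5),92.3)
s=cam('side');crop(s['image'],310,150,490,285,4.4,'s20')
c=cam('wrist');cv2.imwrite('pics/w20.png',c['image'][:,:,::-1])
"
```

```text
t 29.95 pos [ 592.1 -294.8  235.3] phi 92.2 j [-0.46  0.57  0.5   1.5  -0.   -0.5 ] F [0.2 0.2 0.3] w 29.8
shift [ 0.0007  0.1569 -0.0596] turn -0.1
```

View pics/s20.png

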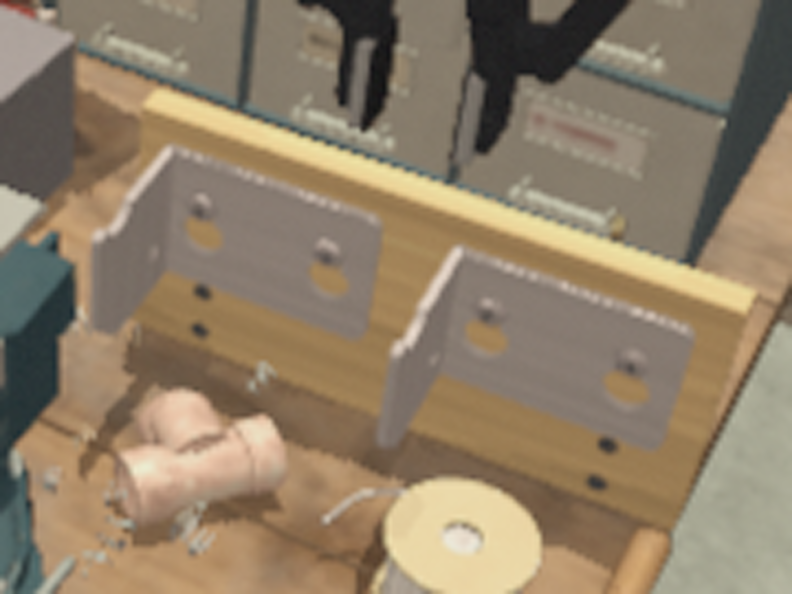

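View pics/w20.png

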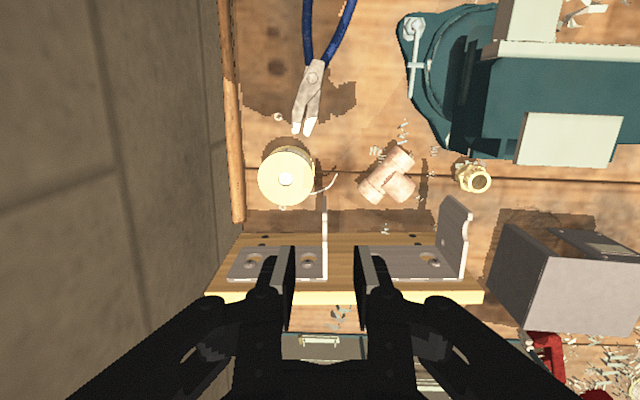

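```bash
python3 -c "
from workcell import order, monitor
print(order.hand_in()); s=monitor.observe(); print(s['time_s'])"
```

```text
the job is handed in; nothing more can be done
None
the job is handed in; nothing more can be done
```

The bracket now hangs on the free pair of screws, fully home, and I handed the job in at about 30 s of the 66 s allowed.

**What I did:**
- I gripped the protruding plate, then pulled and turned the bracket 90° clockwise so its arm came through the opening. The wrist readings stayed within about 2 N.
- I stood it on the clear patch, let go, and took it again by its arm.
- I carried it over the vice, put the keyholes over the screw heads without contact, and lowered it 18.5 mm. It came to rest at the expected height with about 7 N pressing up.
- I then opened the fingers and backed away.

**Last checks:**
- In the side picture the screw heads sit at the tops of the slots, at the same offset from the round holes as on the neighbouring bracket.
- The gripper was clear of everything and the wrist force was near zero.
- The spool and the nipple look unmoved in the last wrist picture, by eye only.
- **Disagreement:** the side and wrist cameras differed by about 0.8 mm each way on the hole-to-screw alignment. I kept the midpoint, and the bracket went on freely.
- **Not measured:** I estimated the middle of the clear patch from the case and the vice.

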